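# Proof-pull and probe crimped links

### The arm

A 6-joint arm with a two-finger parallel gripper is mounted at the origin on the work surface. World frame = base frame: x ahead of the robot, y to its left, z up, the work surface at z = 0. Lengths are in m, angles in rad, forces in N, time in s.
With the tool pointing down it reaches from about 0.375 to 0.925 m from the base axis. Payload 5.7 kg.
Tool frame: the origin (TCP) lies between the finger pads; the fingertips stand 19 mm ahead of it and the grasp point (between the pads) is the TCP (ctrl.tips_ahead is the distance from the TCP to the fingertips, in m); z points along the fingers, x is the direction in which the jaws open and shut, and the axes are right-handed (so a half turn about z gives the same grasp; the last joint's range is limited). The gripper opens to 88 mm and grips with 3 to 60 N. Pads are 20 mm wide; open, the fingers measure 115 mm over their backs; the gripper's body (75 mm by 178 mm) begins 61 mm behind the grasp point.
Start: joints at [-1.354, 0.359, 1.51, -0, 1.272, -0.115], TCP at [0.195, -0.567, 0.242] pointing down, gripper open.
Joint ranges: [-2.97, 2.97], [-1.01, 2.36], [0.21, 2.38], [-0.96, 4.11], [0.2, 2.71], [-2.98, 2.98]. Speed limits (rad/s): [2.39, 2.39, 3.14, 3.14, 3.14, 3.14].

### API

Orientations are given as a rotation vector (axis times angle).
In Python, from rig import ctrl gives the robot as it stands. The module is installed in compiled form; this text tells all that it offers.
- The arm moves only by the tool play_rows, never from a script. Its argument "targets" is a list of rows, each a list of 4 numbers: the shift along the tool's x, y, z in cm, then the turn about the tool's z in degrees. In form: [[dx, dy, dz, spin], ...]. A call has 1 to 5 rows; each row is the pose to reach, as a shift and turn from the pose commanded when the call began, along the tool's axes at that moment; what a row does not reach only later rows make up. A row lasts 1/10 s, in which the tool goes at most 50 mm and 8.59 degrees, less where a joint would pass 70% of its speed; a pose out of reach is approached as far as the arm can. A call with a gripper value outside its range is refused whole. "claw" is the gripper's target within -1 to 1 (fully open at 1, half-way at 0, shut at -1), set as the call begins (left out, the last holds). The fingers move at their own pace and stop on an object; "force" is the grip in N (left out, the last holds). Time passes only in rows, so rows that repeat a pose let the fingers close. It gives the time, the measured TCP pose, the force and the opening at its end, in the units of the state.
- ctrl.read_state(): the state, without advancing time (a new reading comes with each control period).
- ctrl.grab_frame(name): name is "scene" or "top" or "wrist"; returns (picture, depth): 400x640x3 uint8, red, green, blue; 400x640 float32, m along the optical axis (not along the pixel's ray), 0 where there is no reading.
- ctrl.camera_model(name): a dict with "mtx" (3x3 intrinsics, pixels), "world_to_cam" (4x4, takes a point from world to camera coordinates). Camera axes: x right, y down, z forward; pixel columns grow to the right and rows downward; lengths in m; the calibration is good to about 2 mm. A picture is of the moment at which its call begins: read the wrist's pose just before it. camera_model takes no time and is no camera call; for the wrist camera it gives the pose at the moment of the call.
- ctrl.hand_in(): hands the job in, once; it reports no verdict.
The state is a dict: "t": time; "joints": joint angles; "qd": joint speeds; "effort": joint torques, N m; "tcp_pos": TCP position; "ee_rot": TCP orientation; "force": force on the tool from outside, world axes, zero at the start; "ft_torque": the same for the moment, N m; "width": finger opening in m.
Only numpy, scipy, OpenCV 4.12 (cv2) and the standard library are available. Lean on these libraries where they do the work, as an engineer would, in place of code of your own. Each camera call takes 0.05 s, during which the arm holds its last target.

### The job

Proof-test the crimped links lying on the desk, in the order red, blue, yellow, black (not all need be there): hook each link's neck in the fork of the pull gauge, draw it out by its sleeve until the pointer stands in the green band (never into the red), hold it there for three seconds, ease the gauge back home without letting it snap, and lay the link flat in the yellow tray. When all have been pulled, take the probe and press its point for a moment on a copper lug of each link in the tray, in the same colour order, then hang it back upright in its stand. Leave the dish, jar and screwdriver alone; at the end all links lie flat in the tray and the gauge is home.

Things in the scene. Friction and masses are not known exactly. Their poses are not given: they have to be found in the camera images.
- red_link: red crimped link, rigid, 130 mm long along its x, 150 g, lying flat; may be absent. Middle: red sleeve 46 long x 16 wide (y) x 14 high, to grip. Either side a copper neck 8 x 8 mm, x 23 to 45 mm, mid height, then a copper lug x 45 to 65 mm, 26 wide, 14 high, black dot on top at x 55, y 0. Both ends alike: either may be hooked or probed. Origin: underside centre
- blue_link: blue crimped link, rigid, 130 mm long along its x, 150 g, lying flat; may be absent. Middle: blue sleeve 46 long x 16 wide (y) x 14 high, to grip. Either side a copper neck 8 x 8 mm, x 23 to 45 mm, mid height, then a copper lug x 45 to 65 mm, 26 wide, 14 high, black dot on top at x 55, y 0. Both ends alike: either may be hooked or probed. Origin: underside centre
- yellow_link: yellow crimped link, rigid, 130 mm long along its x, 150 g, lying flat; may be absent. Middle: yellow sleeve 46 long x 16 wide (y) x 14 high, to grip. Either side a copper neck 8 x 8 mm, x 23 to 45 mm, mid height, then a copper lug x 45 to 65 mm, 26 wide, 14 high, black dot on top at x 55, y 0. Both ends alike: either may be hooked or probed. Origin: underside centre
- black_link: black crimped link, rigid, 130 mm long along its x, 150 g, lying flat; may be absent. Middle: black sleeve 46 long x 16 wide (y) x 14 high, to grip. Either side a copper neck 8 x 8 mm, x 23 to 45 mm, mid height, then a copper lug x 45 to 65 mm, 26 wide, 14 high, black dot on top at x 55, y 0. Both ends alike: either may be hooked or probed. Origin: underside centre
- gauge: pull gauge fixed to the desk: grey base 100 wide, x 20 to 260 mm; green spring housing 56 wide, 58 high, x 120 to 260 mm; white scale plate on its +y side, 30 high. Origin on the desk right below the fork's home place. Its slide is drawn out along the gauge's -x
- fork (a point): point on the slide's deck, 30 mm above the desk, midway between two steel prongs (8 thick in x, gap 16 in y, 34 over all, 28 high); gauge's axes, moves with the slide. Deck 44 wide, x -8 to +107. A link's neck drops into the gap from above, lug behind (+x) on the deck, sleeve overhanging in front: link along x, origin 34 mm in front (play +-7), 41 when drawn taut
- gauge_slide (a joint): how far the slide is drawn out, m: 0 home, stop 0.060. Spring: 3 N at home plus 200 N/m (11 N in the green); it returns by itself, snapping if let go. The black pointer on the slide is in the green band of the scale from 0.035 to 0.045, in the red stripe (overload) from 0.052 to 0.060
- tray: yellow tray fixed to the desk, outside 190 (x) x 250 (y) x 16 high, walls 5 mm, flat floor 5 mm above the desk. Origin: underside centre
- probe: test probe hanging point down in its stand, 119 mm long, 135 g: red grip 24 mm diameter, 67 to 119 mm above its point; black collar 44 mm diameter, 62 to 67 mm; steel shank 18 mm diameter, 18 to 62 mm. Origin at the point, z up along the probe. The brass point is sprung: gives up to 10 mm, 500 N/m. In the stand the origin is 13 mm above the desk
- probe_point (a point): the point of the probe when not pressed in, same as the probe's origin
- stand: probe stand fixed to the desk: steel foot 80 x 80, black top plate 64 (x) x 72 (y), top 75 mm above the desk, with a 29 mm square hole through which the shank hangs, the collar resting on the plate. Origin: underside centre, right below the hole
- dish: bystander: yellow-green dish, 80 mm across, 22 high, origin underside centre
- jar: bystander: jar with blue cap, 56 mm diameter, 75 high, origin underside centre
- driver: bystander: screwdriver lying on the desk
There are look-alikes about, which are no part of the job. Leave any purple, turquoise or white look-alike of the black_link alone.

How it is judged:
By the outcome, as a careful person would: the job done as asked, in the order asked, and still so for the second after the job is handed in, with the robot touching nothing.
Of red_link, blue_link, yellow_link, black_link only 2 to 4 are there at a start; the rules pass over those that are not, and their reading is None.
At some moment in a run one of red_link, blue_link, yellow_link, black_link may be knocked a few centimetres aside while the robot is not near it.
It also fails if it takes over 210 s, if anything falls off the work surface, if the arm or the gripper's body presses on something with over 40 N, if the wrist force passes 120 N, or if a joint passes its speed limit or range.

## Working session

There is one attempt and no reset: what is moved stays moved. The work goes in short steps, Python scripts to look and compute and a tool call to move; the robot and the scene stay as the last step left them, time stands still between calls to the robot, and variables do not carry over. Pictures are saved under pics/ and viewed, and the job is handed in when it is done.

Besides the shell and the picture viewer there is one more tool, called after ">>>" in YAML: its name, and indented under it one key for each argument. play_rows: Moves the arm, as the interface text tells. Its arguments: {"type":"object","properties":{"targets":{"type":"array","items":{"type":"array","items":{"type":"number"}}},"claw":{"type":"number"},"force":{"type":"number"}},"required":["targets"]}

```bash
mkdir -p pics; cat > h.py <<'E'
import numpy as np, cv2
from rig import ctrl
from scipy.spatial.transform import Rotation as R
def grab(n,fn=None):
    s=ctrl.read_state(); m=ctrl.camera_model(n); p,d=ctrl.grab_frame(n)
    if fn: cv2.imwrite('pics/'+fn+'.png',p[:,:,::-1])
    return p,d,m
def ray(m,uv,z):
    K=np.array(m['mtx']);T=np.array(m['world_to_cam']);Rm=T[:3,:3];c=-Rm.T@T[:3,3]
    d=Rm.T@np.linalg.inv(K)@np.array([uv[0],uv[1],1.]); return c+d*(z-c[2])/d[2]
def pt(m,d,uv):
    K=np.array(m['mtx']);T=np.array(m['world_to_cam']);Rm=T[:3,:3];c=-Rm.T@T[:3,3]
    z=d[int(uv[1]),int(uv[0])]; return c+Rm.T@(np.linalg.inv(K)@np.array([uv[0],uv[1],1.]))*z
def proj(m,P):
    T=np.array(m['world_to_cam']);q=T[:3,:3]@np.array(P)+T[:3,3];q=np.array(m['mtx'])@q;return q[:2]/q[2]
def cloud(m,d):
    K=np.array(m['mtx']);T=np.array(m['world_to_cam']);Rm=T[:3,:3];c=-Rm.T@T[:3,3]
    v,u=np.mgrid[:d.shape[0],:d.shape[1]]
    r=np.stack([u,v,np.ones_like(u)],-1)@np.linalg.inv(K).T*d[...,None]
    return r@Rm+c
E
python3 - <<'E'
from h import *
s=ctrl.read_state();print({k:np.round(v,3) for k,v in s.items()})
for n in('scene','top','wrist'):
    p,d,m=grab(n,n+'0'); T=np.array(m['world_to_cam']);print(n,np.round(-T[:3,:3].T@T[:3,3],3),np.round(m['mtx'],1).tolist())
E
```

```text
{'t': np.float64(0.0), 'joints': array([-1.354,  0.359,  1.511, -0.   ,  1.273, -0.115]), 'qd': array([-0.001,  0.001, -0.001,  0.001,  0.001, -0.002]), 'effort': array([-0.0000e+00, -5.1538e+01, -2.7072e+01,  6.8000e-02,  3.5000e-02,
       -0.0000e+00]), 'tcp_pos': array([ 0.195, -0.567,  0.241]), 'ee_rot': array([-2.557e+00,  1.823e+00,  2.000e-03]), 'force': array([0.17 , 0.888, 0.159]), 'ft_torque': array([-0.032, -0.019,  0.012]), 'width': np.float64(0.088)}
scene [ 0.9   -0.44   1.219] [[457.3, 0.0, 320.1], [0.0, 457.3, 203.7], [0.0, 0.0, 1.0]]
top [0.407 0.104 1.092] [[435.8, 0.0, 325.0], [0.0, 435.8, 202.3], [0.0, 0.0, 1.0]]
wrist [ 0.266 -0.542  0.382] [[340.7, 0.0, 316.7], [0.0, 340.7, 199.1], [0.0, 0.0, 1.0]]
```

View pics/top0.png

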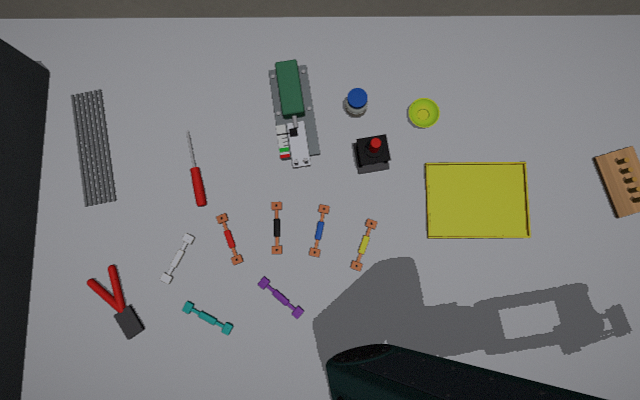

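View pics/scene0.png

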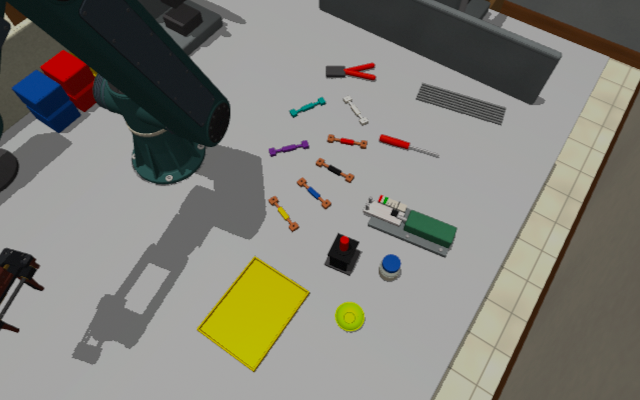

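View pics/wrist0.png

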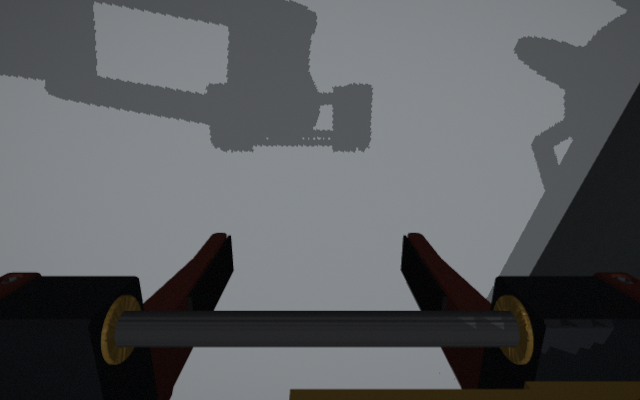

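```bash
cat > meas.py <<'E'
from h import *
def links(p,m):
    hsv=cv2.cvtColor(p,cv2.COLOR_RGB2HSV);H,S,V=[hsv[...,i].astype(int) for i in range(3)]
    cop=((H>=4)&(H<=14)&(S>90)&(V>110)).astype(np.uint8)
    n,l,st,c=cv2.connectedComponentsWithStats(cop)
    out=[(ray(m,c[i],0.014)[:2],st[i,4],c[i]) for i in range(1,n) if st[i,4]>15]
    return out,hsv
if __name__=='__main__':
    import sys
    for n in('top','scene'):
        p,d,m=grab(n)
        o,hsv=links(p,m); X=cloud(m,d)
        print(n)
        for i,a in enumerate(o):
            for b in o[i+1:]:
                L=np.linalg.norm(a[0]-b[0])
                if .09<L<.125:
                    mid=(a[2]+b[2])/2; px=p[int(round(mid[1])),int(round(mid[0]))]
                    c=(a[0]+b[0])/2; v=b[0]-a[0]
                    print('link',px,np.round(c,4),'L',round(L,4),'ang',round(np.degrees(np.arctan2(v[1],v[0])),1),a[1],b[1],'z',np.round(X[int(mid[1]),int(mid[0]),2],3))
E
python3 meas.py
python3 - <<'E'
from h import *
p,d,m=grab('top');X=cloud(m,d)
cv2.imwrite('pics/gz.png',cv2.resize(p[50:190,250:400,::-1],None,fx=4,fy=4,interpolation=cv2.INTER_NEAREST))
hsv=cv2.cvtColor(p,cv2.COLOR_RGB2HSV);H,S,V=[hsv[...,i].astype(int) for i in range(3)]
def rect(mask,z,name):
    n,l,st,c=cv2.connectedComponentsWithStats(mask.astype(np.uint8))
    i=1+np.argmax(st[1:,4]);ys,xs=np.where(l==i)
    P=np.array([ray(m,(x,y),z)[:2] for x,y in zip(xs,ys)]).astype(np.float32)
    r=cv2.minAreaRect(P*1000);print(name,np.round(r[0],1),np.round(r[1],1),r[2],'z',np.median(X[l==i][:,2]).round(4),st[i,4]);return
rect((H>60)&(H<80)&(S>100)&(V<150)&(np.arange(640)[None]<330),.058,'housing')
rect((H>=24)&(H<=30)&(S>150)&(V>120)&(np.arange(640)[None]>400)&(np.arange(400)[:,None]>150),.016,'tray')
for nm,win,zr in(('top75',(340,400,125,175),(.068,.08)),('grip',(340,400,120,175),(.11,.15)),('prong',(280,325,130,175),(.045,.075)),('deck',(280,325,110,175),(.022,.036))):
    M=np.zeros(d.shape,bool);a,b,c,e=win;M[c:e,a:b]=True
    M&=(X[...,2]>zr[0])&(X[...,2]<zr[1]);q=X[M];print(nm,len(q))
    if len(q): 
        r=cv2.minAreaRect((q[:,:2]*1000).astype(np.float32));print(np.round(r[0],1),np.round(r[1],1),r[2],'mean',q.mean(0).round(4))
        n,l,st,cc=cv2.connectedComponentsWithStats(M.astype(np.uint8))
        for i in range(1,n): print('   ',st[i,4],X[l==i].mean(0).round(4))
E
```

```text
top
link [148 147 151] [0.5278 0.1882] L 0.1165 ang -93.6 95 93 z -0.0
link [30 29 31] [0.482 0.245] L 0.0988 ang -178.4 95 101 z 0.017
link [145 146 151] [0.5057 0.0717] L 0.1224 ang -107.5 93 96 z -0.001
link [ 42  81 144] [0.4751 0.1401] L 0.1001 ang 168.4 93 97 z 0.011
link [160  35  33] [0.4537 0.3624] L 0.0972 ang -158.3 95 102 z 0.014
link [163 164  55] [0.4404 0.0301] L 0.0996 ang 160.3 96 98 z 0.013
link [146 147 150] [0.4294 0.1969] L 0.0938 ang -94.0 101 97 z -0.001
link [146 146 150] [0.4206 0.294 ] L 0.1037 ang 103.5 101 102 z 0.001
link [147 147 150] [0.4098 0.0985] L 0.1082 ang -107.5 97 98 z 0.001
scene
link [187   0   0] [0.4566 0.3627] L 0.096 ang 21.6 46 51 z 0.014
link [165 166 165] [0.4241 0.2948] L 0.1033 ang -76.4 46 54 z -0.001
link [22 21 21] [0.4853 0.246 ] L 0.0982 ang 1.7 54 55 z 0.017
link [166 166 165] [0.4331 0.1968] L 0.0958 ang -93.8 54 54 z -0.003
link [166 166 164] [0.5308 0.1886] L 0.1178 ang -93.6 55 59 z 0.002
link [166 166 165] [0.4138 0.0975] L 0.108 ang -107.5 54 62 z 0.004
link [ 14  69 144] [0.4785 0.1394] L 0.099 ang -11.2 54 59 z 0.013
lin
[... 256 characters left out ...]
 0.0056 5587
top75 595
[664.7   8.2] [64.6 72.5] 9.806811332702637 mean [0.6622 0.0089 0.0754]
    592 [0.6621 0.0089 0.0754]
    1 [0.6765 0.0195 0.0787]
    2 [0.6654 0.0208 0.0793]
grip 106
[665.4   8.2] [22.7 23.3] 3.3612310886383057 mean [0.6638 0.0091 0.1294]
    106 [0.6638 0.0091 0.1294]
prong 32
[641.5 183.8] [ 8.  32.7] 9.125506401062012 mean [0.6412 0.1828 0.0561]
    17 [0.6429 0.1712 0.0559]
    15 [0.6393 0.1959 0.0562]
deck 1019
[697.2 200.7] [135.3  89.8] 15.288582801818848 mean [0.6926 0.2012 0.0301]
    18 [0.7639 0.1852 0.0284]
    16 [0.7579 0.2187 0.0289]
    1 [0.7497 0.2056 0.0359]
    982 [0.6902 0.2013 0.0301]
    1 [0.7343 0.2004 0.0356]
    1 [0.6836 0.1504 0.0232]
```

View pics/gz.png

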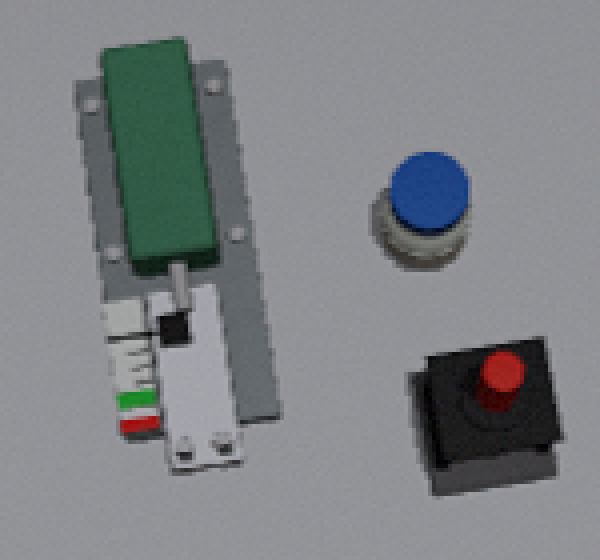

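```bash
cat > go.py <<'E'
from h import *
def cur():
    s=ctrl.read_state();M=R.from_rotvec(s['ee_rot']).as_matrix();return s,np.array(s['tcp_pos']),M
def plan(x,y,z,phi=None):
    s,p,M=cur();d=M.T@(np.array([x,y,z])-p)*100
    f=np.degrees(np.arctan2(M[1,0],M[0,0])); sp=0 if phi is None else -((phi-f+180)%360-180)
    print('move',np.round(d,2),'spin',round(sp,2),'| phi',round(f,2),'pos',p.round(4),'tilt',np.round(np.degrees(np.arccos(-M[2,2])),2),'F',np.round(s['force'],1),'w',round(float(s['width']),4),'t',round(float(s['t']),2))
if __name__=='__main__':
    import sys; plan(*map(float,sys.argv[1:]))
E
python3 go.py 0.5 -0.2 0.24 -71; python3 go.py 0.45 0.34 0.24 -68.4
```

```text
move [-24.78 -40.76   0.16] spin 0.01 | phi -70.99 pos [ 0.1954 -0.567   0.2414] tilt 0.04 F [-0.4 -0.3  0.2] w 0.088 t 0.3
move [-77.46 -53.62   0.19] spin -2.59 | phi -70.99 pos [ 0.1954 -0.567   0.2414] tilt 0.04 F [-0.4 -0.3  0.2] w 0.088 t 0.3
```

>>> play_rows:
  targets:
    - [-24.8,-40.8,0,0]
    - [-24.8,-40.8,0,0]
    - [-24.8,-40.8,0,0]
    - [-24.8,-40.8,0,0]
    - [-24.8,-40.8,0,0]

```text
t: 0.8
tcp_pos: [0.356, -0.3733, 0.2418]
ee_rot: [-2.557, 1.825, -0.0]
force: [-0.0, -0.6, 0.0]
width: 0.0876
```

>>> play_rows:
  targets:
    - [-12.4,-20.4,0,0]
    - [-12.4,-20.4,0,0]
    - [-12.4,-20.4,0,0]
    - [-12.4,-20.4,0,0]
    - [-12.4,-20.4,0,0]

```text
t: 1.3
tcp_pos: [0.509, -0.1888, 0.2418]
ee_rot: [-2.558, 1.822, -0.001]
force: [-0.1, -0.3, 0.1]
width: 0.0883
```

```bash
python3 go.py 0.45 0.34 0.20 -68.4
```

```text
move [-51.9  -11.7    4.19] spin -2.53 | phi -70.93 pos [ 0.509  -0.1888  0.2418] tilt 0.04 F [-0.1 -0.3  0.1] w 0.0883 t 1.3
```

>>> play_rows:
  targets:
    - [-52,-11.7,4.2,-2.5]
    - [-52,-11.7,4.2,-2.5]
    - [-52,-11.7,4.2,-2.5]
    - [-52,-11.7,4.2,-2.5]
    - [-52,-11.7,4.2,-2.5]

```text
t: 1.8
tcp_pos: [0.4797, 0.0583, 0.2221]
ee_rot: [-2.596, 1.768, -0.001]
force: [0.4, -0.3, 0.3]
width: 0.0877
```

```bash
python3 go.py 0.455 0.3626 0.16 -68.4
```

```text
move [-29.21  -8.85   6.21] spin -0.11 | phi -68.51 pos [0.4797 0.0583 0.2221] tilt 0.03 F [ 0.4 -0.3  0.3] w 0.0877 t 1.8
```

>>> play_rows:
  targets:
    - [-29.2,-8.9,6.2,0]
    - [-29.2,-8.9,6.2,0]
    - [-29.2,-8.9,6.2,0]
    - [-29.2,-8.9,6.2,0]
    - [-29.2,-8.9,6.2,0]
  claw: 0

```text
t: 2.3
tcp_pos: [0.4602, 0.3028, 0.1721]
ee_rot: [-2.597, 1.767, -0.001]
force: [1.1, -0.5, -0.7]
width: 0.0515
```

>>> play_rows:
  targets:
    - [-5.5,-1.8,1.2,0]
    - [-5.5,-1.8,1.2,0]
    - [-5.5,-1.8,1.2,0]

```text
t: 2.6
tcp_pos: [0.4566, 0.3597, 0.1597]
ee_rot: [2.599, -1.764, -0.0]
force: [0.2, -0.2, -0.4]
width: 0.044
```

```bash
cat > wl.py <<'E'
from h import *; from meas import links
import sys
p,d,m=grab('wrist',sys.argv[1])
hsv=cv2.cvtColor(p,cv2.COLOR_RGB2HSV);H,S,V=[hsv[...,i].astype(int) for i in range(3)]
cop=((H>=4)&(H<=14)&(S>90)&(V>60)).astype(np.uint8)
cop=cv2.morphologyEx(cop,cv2.MORPH_OPEN,np.ones((5,5)))
X=cloud(m,d)
zt=float(sys.argv[2]) if len(sys.argv)>2 else .014
n,l,st,c=cv2.connectedComponentsWithStats(cop)
for i in range(1,n):
    if st[i,4]>80: 
        ys,xs=np.where(l==i);P=np.array([ray(m,(x,y),zt)[:2] for x,y in zip(xs,ys)]);r=cv2.minAreaRect((P*1000).astype(np.float32))
        print(st[i],c[i].round(1),ray(m,c[i],zt).round(4),'rect',np.round(r[0],1),np.round(r[1],1),round(r[2],1),'z',np.median(X[l==i][:,2]).round(4))
E
python3 wl.py w1; python3 go.py 0.455 0.3626 0.16 -68.4
```

```text
[297 116  31  50 915] [312.2 133.8] [0.5007 0.3815 0.014 ] rect [495.3 379.3] [40.7 24.8] 22.2 z 0.0119
[454 138  37  49 864] [470.8 157.7] [0.5318 0.2493 0.014 ] rect [525.9 248.8] [41.2 25.4] 1.9 z 0.0121
[560 196  44  41 763] [582.7 213.8] [0.5243 0.1327 0.014 ] rect [518.4 133.3] [25.9 41.2] 78.1 z 0.012
[299 216  28  43 706] [312.7 242.7] [0.41   0.3453 0.014 ] rect [414.7 347.5] [40.9 24.7] 22.1 z 0.0118
[405 232  31  42 681] [422.  256.4] [0.4345 0.2468 0.014 ] rect [439.7 246.7] [41.4 24.9] 2.4 z 0.012
[516 274  11  11  89] [521. 279.] [0.448  0.1499 0.014 ] rect [448.  149.9] [ 7.6 11.9] 75.3 z 0.0095
[563 352  10  11  87] [567.7 356.9] [0.3893 0.0602 0.014 ] rect [388.9  60.6] [12.1  9.3] 21.6 z 0.0121
move [-0.47  0.01  0.  ] spin 0.0 | phi -68.4 pos [0.4569 0.3583 0.16  ] tilt 0.07 F [-0.2 -0.3  0.8] w 0.0441 t 2.65
```

View pics/w1.png

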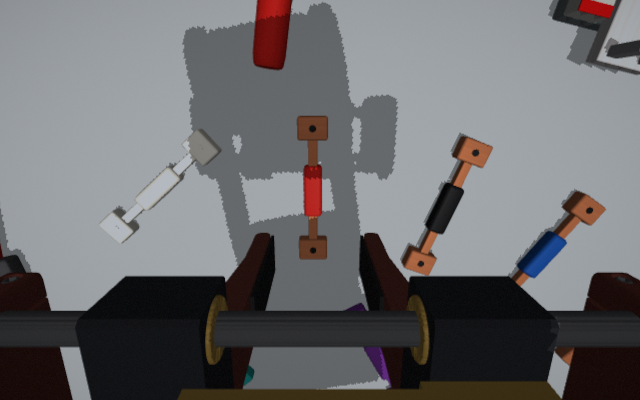

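```bash
python3 go.py 0.455 0.363 0.022 -68.5
```

```text
move [-5.10e-01 -1.00e-02  1.38e+01] spin 0.1 | phi -68.4 pos [0.4569 0.3583 0.16  ] tilt 0.07 F [-0.2 -0.3  0.8] w 0.0441 t 2.65
```

>>> play_rows:
  targets:
    - [-0.5,0,4,0]
    - [-0.5,0,8,0]
    - [-0.5,0,12,0]
    - [-0.5,0,13.8,0]
    - [-0.5,0,13.8,0]

```text
t: 3.15
tcp_pos: [0.4553, 0.3605, 0.0211]
ee_rot: [2.593, -1.769, -0.001]
force: [-0.1, 0.7, -0.2]
width: 0.0443
```

>>> play_rows:
  targets:
    - [0,0,0,0]
    - [0,0,0,0]
    - [0,0,0,0]
    - [0,0,0,0]
    - [0,0,0,0]
  claw: -1
  force: 35

```text
t: 3.65
tcp_pos: [0.4558, 0.363, 0.0229]
ee_rot: [-2.597, 1.767, -0.001]
force: [-0.4, -1.1, 4.1]
width: 0.0159
```

>>> play_rows:
  targets:
    - [0,0,-4,0]
    - [0,0,-8,0]
    - [0,0,-8,0]

```text
t: 3.95
tcp_pos: [0.4584, 0.3653, 0.1071]
ee_rot: [-2.59, 1.763, -0.006]
force: [0.5, 0.7, -1.9]
width: 0.0155
```

```bash
python3 wl.py w2 .1; python3 go.py 0.59 0.175 0.11 -80.9
```

```text
[ 288  128   58   91 3124] [316.6 160.6] [0.5045 0.3838 0.1   ] rect [498.7 381.5] [40.7 24.8] 21.5 z 0.0965
[ 488  152   46   58 1241] [508.8 175.1] [0.5299 0.3019 0.1   ] rect [526.1 301.4] [26.  16.1] 1.9 z 0.012
[612 225  28  43 459] [628.5 248. ] [0.52   0.2316 0.1   ] rect [520.3 231.1] [22.5  8.4] 4.2 z 0.0101
[452 262  14  18 166] [458.2 270.1] [0.4802 0.301  0.1   ] rect [480. 301.] [9.5 4.8] 2.3 z 0.0094
[310 303  15   8 120] [317.  306.5] [0.4367 0.3569 0.1   ] rect [436.7 356.9] [4. 7.] 21.6 z 0.0933
[ 294  347   47   24 1038] [317.  358.5] [0.4081 0.3456 0.1   ] rect [408.  345.6] [14.3 24.2] 21.6 z 0.0959
[539 346  17  10 127] [547.3 350. ] [0.4567 0.2369 0.1   ] rect [456.2 236.9] [5.6 8.3] 28.4 z 0.0125
move [22.5  -5.42 -0.51] spin 12.43 | phi -68.47 pos [0.4571 0.3645 0.1048] tilt 0.33 F [-0.3  0.4 -2.8] w 0.0154 t 4.0
```

View pics/w2.png

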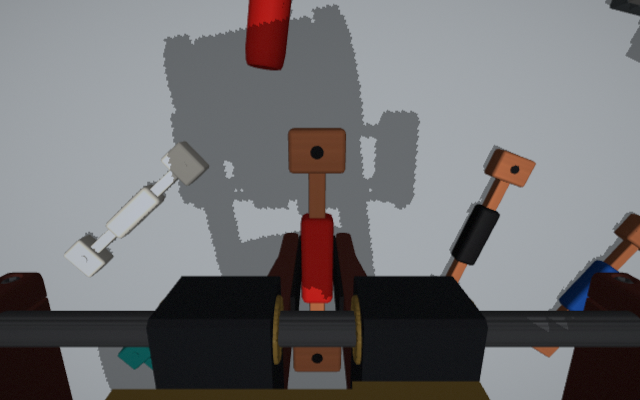

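```bash
python3 go.py 0.6 0.177 0.12 -80.9
```

```text
move [22.68 -6.42 -1.51] spin 12.43 | phi -68.47 pos [0.4571 0.3645 0.1048] tilt 0.33 F [-0.3  0.4 -2.8] w 0.0154 t 4.0
```

>>> play_rows:
  targets:
    - [4.5,-1.3,-1.5,3]
    - [9,-2.6,-1.5,6]
    - [13.5,-3.9,-1.5,9]
    - [18,-5.2,-1.5,12.4]
    - [22.7,-6.4,-1.5,12.4]

```text
t: 4.5
tcp_pos: [0.5978, 0.1739, 0.1154]
ee_rot: [2.388, -2.038, -0.003]
force: [0.3, 0.5, -1.8]
width: 0.0154
```

>>> play_rows:
  targets:
    - [0,0,0,0]
    - [0,0,0,0]

```text
t: 4.7
tcp_pos: [0.5974, 0.1742, 0.1155]
ee_rot: [2.387, -2.04, -0.004]
force: [-1.3, -0.9, -2.6]
width: 0.0158
```

```bash
python3 wl.py w3 .112; python3 go.py 0.6079 0.1784 0.12 -80.9
python3 - <<'E'
from h import *
p,d,m=grab('wrist');X=cloud(m,d)
M=(X[...,2]>.045)&(X[...,2]<.064)&(X[...,0]<.70)&(X[...,0]>.6)&(X[...,1]<.22)&(X[...,1]>.15)
n,l,st,cc=cv2.connectedComponentsWithStats(M.astype(np.uint8))
for i in range(1,n):
    if st[i,4]>30:print(st[i],X[l==i].mean(0).round(4),np.percentile(X[l==i],[2,98],axis=0).round(4).tolist())
E
```

```text
[ 288  128   58   91 3110] [316.5 160.7] [0.6471 0.1823 0.112 ] rect [641.  181.4] [39.7 24. ] 9.0 z 0.1042
[198 246  34  30 828] [214.5 260.3] [0.5935 0.222  0.112 ] rect [593. 222.] [14.9 15.2] 0.0 z 0.012
[310 303  15   8 118] [316.9 306.4] [0.5766 0.171  0.112 ] rect [576.6 170.9] [3.9 6.8] 8.9 z 0.1019
[ 294  347   47   43 1318] [316.4 363.4] [0.5436 0.166  0.112 ] rect [540.5 165.2] [26.3 23.7] 8.9 z 0.1048
[484 347  17  14 165] [492.1 353.4] [0.5635 0.0788 0.112 ] rect [563.4  79. ] [7.9 8.1] 8.9 z 0.0124
move [-0.13 -1.16 -0.44] spin -0.05 | phi -80.95 pos [0.5966 0.1752 0.1156] tilt 0.2 F [-0.2 -0.3 -1.7] w 0.0157 t 4.75
[285 143   3  16  43] [0.6397 0.2005 0.0556] [[0.6355, 0.1995, 0.0493], [0.6433, 0.2015, 0.0573]]
```

View pics/w3.png

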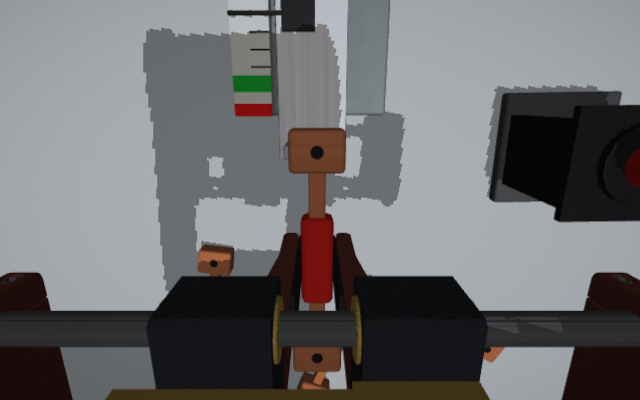

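>>> play_rows:
  targets:
    - [-0.2,-0.6,0,0]
    - [-0.2,-1.2,1,0]
    - [-0.2,-1.2,2.9,0]
    - [-0.2,-1.2,2.9,0]

```text
t: 5.2
tcp_pos: [0.6079, 0.18, 0.0856]
ee_rot: [2.39, -2.034, -0.005]
force: [-0.3, -0.3, -1.8]
width: 0.0158
```

```bash
python3 wl.py w4 .08; python3 go.py 0.6084 0.1786 0.053 -80.9;python3 go.py 0.6084 0.1786 0.053 -80.9
python3 - <<'E'
from h import *
p,d,m=grab('wrist');X=cloud(m,d)
p,d,m=grab('top')
cv2.imwrite('pics/t4.png',cv2.resize(p[100:230,240:340,::-1],None,fx=5,fy=5))
E
python3 go.py 0.6084 0.1786 0.053 -80.9
```

```text
[ 288  128   58   91 3142] [316.6 160.7] [0.6571 0.1881 0.08  ] rect [651.  187.1] [40.2 24.4] 9.2 z 0.0743
[310 303  14   8 112] [316.5 306.5] [0.5855 0.1766 0.08  ] rect [585.5 176.6] [4.  6.4] 9.2 z 0.0722
[ 294  347   47   25 1041] [317.  358.5] [0.5551 0.1714 0.08  ] rect [554.7 171.4] [15. 24.] 9.2 z 0.0752
[488 372  37  28 700] [505.3 386.8] [0.5531 0.0693 0.08  ] rect [551.5  69.4] [18.  17.9] 70.0 z 0.0121
move [0.13 0.   3.37] spin 0.08 | phi -80.82 pos [0.6083 0.1799 0.0867] tilt 0.19 F [-0.6  0.1 -2. ] w 0.0158 t 5.25
move [0.13 0.   3.37] spin 0.08 | phi -80.82 pos [0.6083 0.1799 0.0867] tilt 0.19 F [-0.6  0.1 -2. ] w 0.0158 t 5.25
move [0.1  0.14 3.53] spin 0.05 | phi -80.85 pos [0.6097 0.1798 0.0883] tilt 0.02 F [-0.7 -0.2 -1.9] w 0.0156 t 5.35
```

View pics/w4.png

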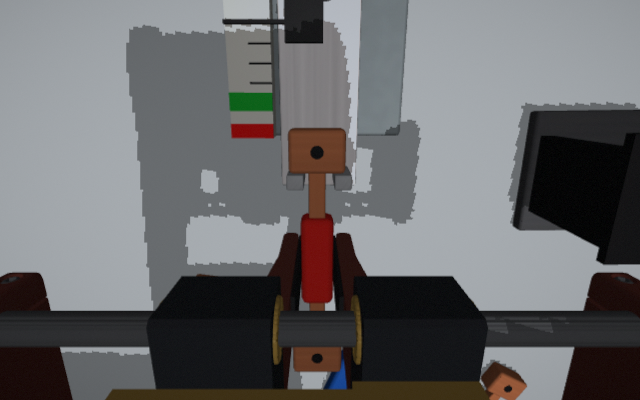

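View pics/t4.png

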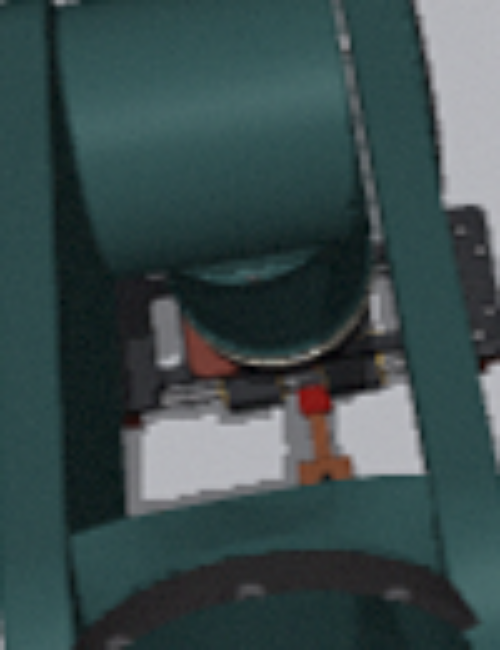

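>>> play_rows:
  targets:
    - [0.1,0,1,0]
    - [0.1,0,2,0]
    - [0.1,0,2.8,0]
    - [0.1,0,3.3,0]
    - [0.1,0,3.3,0]

```text
t: 5.85
tcp_pos: [0.609, 0.1781, 0.0541]
ee_rot: [2.39, -2.037, -0.002]
force: [0.6, 0.1, -2.5]
width: 0.0154
```

```bash
python3 wl.py w5 .05; python3 go.py 0.6084 0.1786 0.053 -80.9
```

```text
[ 288  128   58   91 3125] [316.6 160.6] [0.6586 0.1862 0.05  ] rect [652.5 185.2] [39.8 24.2] 9.1 z 0.0429
[310 303  15   8 120] [317.  306.5] [0.5878 0.1747 0.05  ] rect [587.8 174.7] [3.9 6.9] 9.1 z 0.0405
[ 294  347   47   24 1039] [317.  358.5] [0.5577 0.1699 0.05  ] rect [557.6 169.9] [14.2 23.8] 9.1 z 0.0436
move [-0.05  0.1   0.17] spin 0.01 | phi -80.89 pos [0.6095 0.1782 0.0547] tilt 0.06 F [ 0.6 -1.1 -1.5] w 0.0156 t 5.9
```

View pics/w5.png

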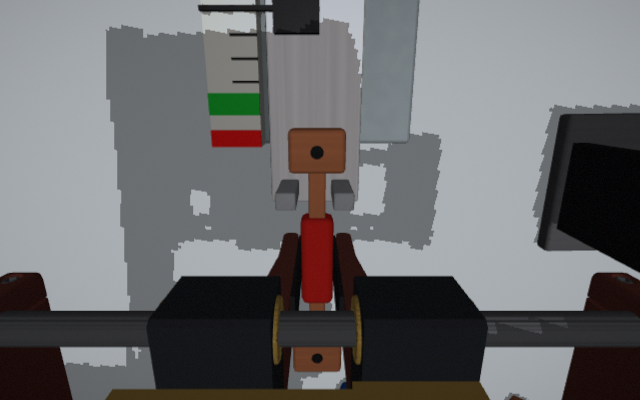

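>>> play_rows:
  targets:
    - [0,0.7,0,0]
    - [0,1.4,0,0]
    - [0,2.1,0,0]
    - [0,2.8,0,0]
    - [0,3.2,0,0]

```text
t: 6.4
tcp_pos: [0.5802, 0.1736, 0.0562]
ee_rot: [-2.388, 2.035, -0.006]
force: [7.6, 0.8, -6.0]
width: 0.0158
```

>>> play_rows:
  targets:
    - [0,0.5,0,0]
    - [0,1.0,0,0]
    - [0,1.3,0,0]
    - [0,1.3,0,0]

```text
t: 6.8
tcp_pos: [0.5688, 0.1717, 0.0565]
ee_rot: [-2.386, 2.034, -0.008]
force: [10.4, 2.0, -7.4]
width: 0.0156
```

```bash
python3 wl.py w6 .05; python3 go.py 0.609 0.1785 0.053 -80.9
```

```text
[ 289  128   57   90 3105] [316.6 160.5] [0.618  0.1798 0.05  ] rect [612.1 178.9] [40.3 24.3] 7.9 z 0.0453
[ 164  243   44   36 1357] [185.1 260.4] [0.5609 0.234  0.05  ] rect [560.5 233.9] [18.6 20.6] 4.2 z 0.0119
[310 303  15   8 120] [317.  306.5] [0.5462 0.1681 0.05  ] rect [546.2 168.1] [3.9 7. ] 9.1 z 0.0429
[ 293  347   48   25 1086] [316.8 358.9] [0.5157 0.1633 0.05  ] rect [515.5 163.3] [14.9 24.4] 9.1 z 0.0459
[ 508  358   52   42 1133] [534.  378.1] [0.5219 0.048  0.05  ] rect [518.2  48.5] [21. 28.] 70.5 z 0.012
move [-0.03 -4.04  0.39] spin 0.01 | phi -80.89 pos [0.5691 0.1718 0.0566] tilt 0.49 F [ 9.8  1.7 -7.2] w 0.0157 t 6.85
```

View pics/w6.png

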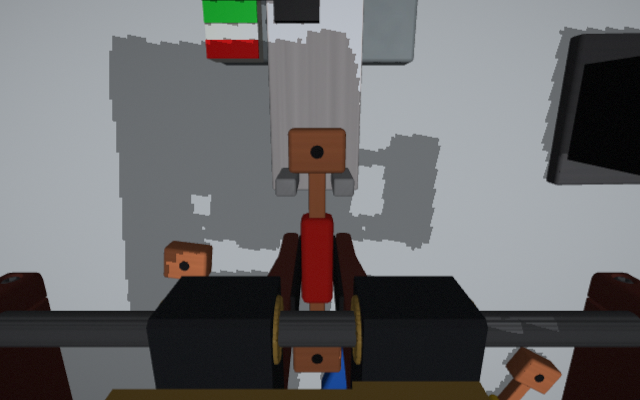

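>>> play_rows:
  targets:
    - [0,0.2,0.1,0]
    - [0,0.4,0.2,0]
    - [0,0.4,0.2,0]
    - [0,0.4,0.2,0]

```text
t: 7.25
tcp_pos: [0.5673, 0.1715, 0.0558]
ee_rot: [-2.383, 2.032, -0.013]
force: [9.8, 1.5, 0.5]
width: 0.0158
```

```bash
python3 go.py 0.609 0.1785 0.053 -80.9; python3 - <<'E'
from h import *
p,d,m=grab('scene')
cv2.imwrite('pics/s7.png',cv2.resize(p[170:260,320:470,::-1],None,fx=5,fy=5))
p,d,m=grab('top')
cv2.imwrite('pics/t7.png',cv2.resize(p[80:200,240:340,::-1],None,fx=5,fy=5))
E
```

```text
move [-0.03 -4.22  0.34] spin 0.0 | phi -80.9 pos [0.5673 0.1715 0.0558] tilt 0.73 F [9.8 1.5 0.5] w 0.0158 t 7.25
```

View pics/s7.png

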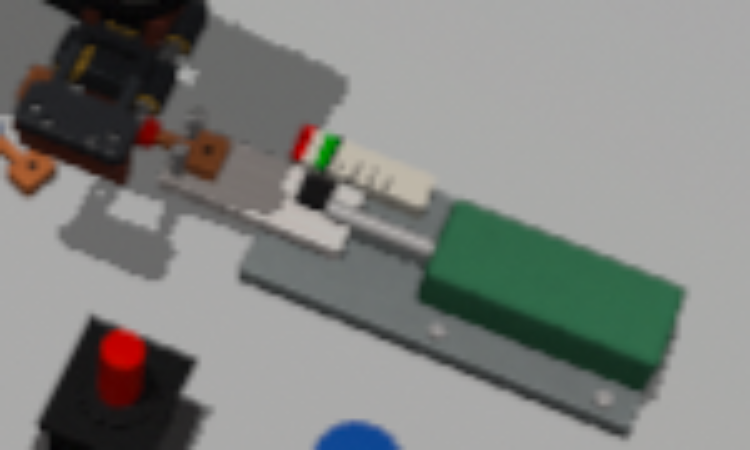

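View pics/t7.png

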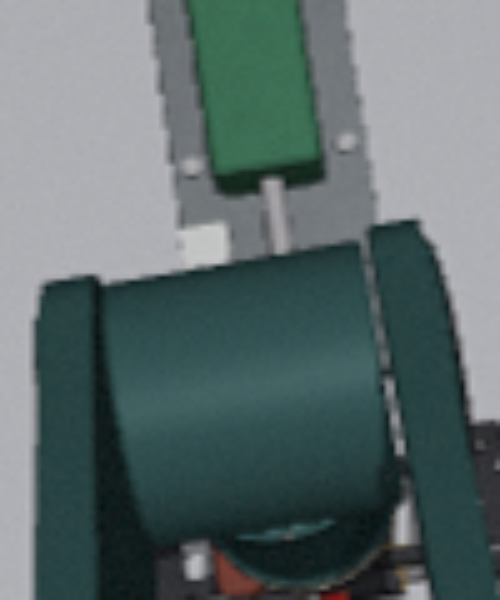

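```bash
cat > ptr.py <<'E'
from h import *
u=np.array([np.cos(np.radians(9.1)),np.sin(np.radians(9.1))])
def blk(p,m):
    c=proj(m,[0.72,0.198,0.04]).astype(int)
    V=p.max(2).astype(int);S=V-p.min(2)
    M=((V<75)&(S<25)).astype(np.uint8)
    w=np.zeros_like(M)
    for k in np.linspace(.655,.775,80):
        q=proj(m,[k,0.198+(k-.72)*.16,.04]);cv2.circle(w,tuple(int(v) for v in q),5,1,-1)
    M&=w
    n,l,st,cc=cv2.connectedComponentsWithStats(M)
    return [(st[i,4],cc[i].round(1),round(float(ray(m,cc[i],.042)[:2]@u),4)) for i in range(1,n) if st[i,4]>15]
if __name__=='__main__':
    m=ctrl.camera_model('scene')
    print(blk(cv2.imread('pics/scene0.png')[:,:,::-1],m))
    p,d,m=grab('scene');print(blk(p,m))
E
python3 ptr.py
```

```text
[(np.int32(42), array([394.3, 212.3]), 0.7458)]
[(np.int32(42), array([382.7, 207.5]), 0.7094), (np.int32(34), array([397.3, 219.1]), 0.7616)]
```

>>> play_rows:
  targets:
    - [0,0.2,0,0]
    - [0,0.4,0,0]
    - [0,0.4,0,0]

```text
t: 7.7
tcp_pos: [0.5634, 0.1709, 0.0558]
ee_rot: [-2.383, 2.032, -0.013]
force: [11.1, 2.4, -0.6]
width: 0.0157
```

```bash
python3 ptr.py; python3 go.py 0.609 0.1785 0.053 -80.9
```

```text
[(np.int32(42), array([394.3, 212.3]), 0.7458)]
[(np.int32(43), array([381.6, 207.2]), 0.706), (np.int32(36), array([396.5, 218.8]), 0.7591)]
move [-0.03 -4.59  0.35] spin 0.01 | phi -80.89 pos [0.5636 0.1709 0.0559] tilt 0.76 F [11.4  1.9 -1.4] w 0.0155 t 7.75
```

>>> play_rows:
  targets:
    - [0,0,0,0]
    - [0,0,0,0]
    - [0,0,0,0]
    - [0,0,0,0]
    - [0,0,0,0]

```text
t: 8.25
tcp_pos: [0.5638, 0.1709, 0.0559]
ee_rot: [-2.383, 2.031, -0.013]
force: [11.5, 1.3, -1.1]
width: 0.0154
```

>>> play_rows:
  targets:
    - [0,0,0,0]
    - [0,0,0,0]
    - [0,0,0,0]
    - [0,0,0,0]
    - [0,0,0,0]

```text
t: 8.75
tcp_pos: [0.5637, 0.1709, 0.0559]
ee_rot: [-2.383, 2.031, -0.013]
force: [10.9, 2.1, -1.1]
width: 0.0155
```

>>> play_rows:
  targets:
    - [0,0,0,0]
    - [0,0,0,0]
    - [0,0,0,0]
    - [0,0,0,0]
    - [0,0,0,0]

```text
t: 9.25
tcp_pos: [0.5638, 0.1709, 0.0559]
ee_rot: [-2.383, 2.031, -0.013]
force: [11.1, 1.4, -0.7]
width: 0.0155
```

>>> play_rows:
  targets:
    - [0,0,0,0]
    - [0,0,0,0]
    - [0,0,0,0]
    - [0,0,0,0]
    - [0,0,0,0]

```text
t: 9.75
tcp_pos: [0.5638, 0.1709, 0.0559]
ee_rot: [-2.383, 2.032, -0.013]
force: [11.3, 1.9, -1.7]
width: 0.0156
```

>>> play_rows:
  targets:
    - [0,0,0,0]
    - [0,0,0,0]
    - [0,0,0,0]
    - [0,0,0,0]
    - [0,0,0,0]

```text
t: 10.25
tcp_pos: [0.5638, 0.1709, 0.0559]
ee_rot: [-2.383, 2.031, -0.013]
force: [10.1, 2.4, -1.6]
width: 0.0157
```

>>> play_rows:
  targets:
    - [0,0,0,0]
    - [0,0,0,0]
    - [0,0,0,0]
    - [0,0,0,0]
    - [0,0,0,0]

```text
t: 10.75
tcp_pos: [0.5638, 0.1709, 0.0559]
ee_rot: [-2.383, 2.031, -0.013]
force: [10.6, 2.2, -0.9]
width: 0.0157
```

>>> play_rows:
  targets:
    - [0,0,0,0]
    - [0,0,0,0]
    - [0,0,0,0]
    - [0,0,0,0]
    - [0,0,0,0]

```text
t: 11.25
tcp_pos: [0.5638, 0.1709, 0.0558]
ee_rot: [-2.383, 2.031, -0.013]
force: [11.4, 2.1, -0.9]
width: 0.0157
```

```bash
python3 ptr.py; python3 go.py 0.609 0.1785 0.053 -80.9
```

```text
[(np.int32(42), array([394.3, 212.3]), 0.7458)]
[(np.int32(42), array([381.6, 207.2]), 0.7062), (np.int32(35), array([396.7, 218.9]), 0.7598)]
move [-0.03 -4.58  0.35] spin 0.0 | phi -80.9 pos [0.5638 0.1709 0.0559] tilt 0.76 F [10.8  2.  -0.9] w 0.0156 t 11.3
```

>>> play_rows:
  targets:
    - [0,-0.3,0,0]
    - [0,-0.7,0,0]
    - [0,-1.1,0,0]
    - [0,-1.5,0,0]
    - [0,-1.9,0,0]

```text
t: 11.8
tcp_pos: [0.5811, 0.1737, 0.0557]
ee_rot: [-2.385, 2.033, -0.01]
force: [6.2, 0.1, 2.3]
width: 0.0157
```

>>> play_rows:
  targets:
    - [0,-0.4,0,0]
    - [0,-0.8,0,0]
    - [0,-1.2,0,0]
    - [0,-1.6,0,0]
    - [0,-2,0,0]

```text
t: 12.3
tcp_pos: [0.5978, 0.1764, 0.0546]
ee_rot: [-2.388, 2.036, -0.004]
force: [3.7, 0.2, -0.7]
width: 0.0158
```

>>> play_rows:
  targets:
    - [0,-0.2,0,0]
    - [0,-0.4,0,0]
    - [0,-0.6,0,0]
    - [0,-0.8,0,0]
    - [0,-0.8,0,0]

```text
t: 12.8
tcp_pos: [0.6035, 0.1773, 0.053]
ee_rot: [2.39, -2.038, -0.001]
force: [3.3, 0.6, -1.4]
width: 0.0155
```

```bash
python3 ptr.py; python3 wl.py w8 .05; python3 go.py 0.609 0.1785 0.053 -80.9
```

```text
[(np.int32(42), array([394.3, 212.3]), 0.7458)]
[(np.int32(42), array([394.1, 212.3]), 0.7454)]
[ 288  128   58   91 3143] [316.7 160.6] [0.6532 0.1854 0.05  ] rect [647.2 184.5] [39.5 24. ] 9.1 z 0.0419
[310 303  15   8 118] [316.9 306.4] [0.583  0.1741 0.05  ] rect [583. 174.] [3.9 6.8] 9.1 z 0.0392
[ 294  347   47   24 1037] [317.  358.5] [0.5532 0.1693 0.05  ] rect [553.1 169.2] [14.  23.6] 9.1 z 0.0422
move [-0.03 -0.56 -0.  ] spin 0.01 | phi -80.89 pos [0.6035 0.1773 0.053 ] tilt 0.05 F [ 3.3  1.2 -1.5] w 0.0157 t 12.9
```

View pics/w8.png

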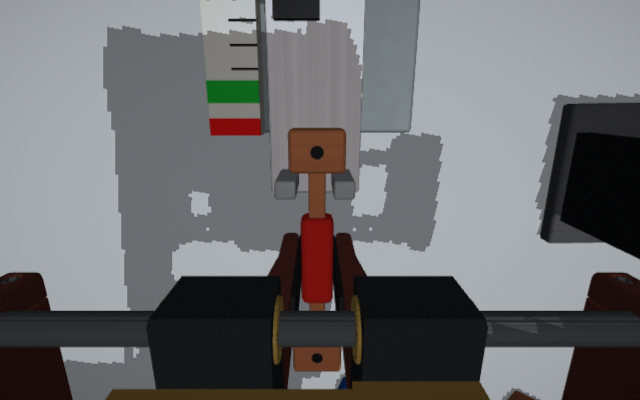

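>>> play_rows:
  targets:
    - [0,-0.2,0,0]
    - [0,-0.4,0,0]
    - [0,-0.6,0,0]
    - [0,-0.6,0,0]

```text
t: 13.3
tcp_pos: [0.6097, 0.1783, 0.053]
ee_rot: [2.391, -2.038, -0.001]
force: [-0.6, -0.4, -2.0]
width: 0.0155
```

>>> play_rows:
  targets:
    - [0,0,-1,0]
    - [0,0,-2.5,0]
    - [0,0,-5,0]
    - [0,0,-8,0]
    - [0,0,-8,0]

```text
t: 13.8
tcp_pos: [0.6133, 0.179, 0.1387]
ee_rot: [-2.385, 2.033, -0.009]
force: [1.1, 1.2, -1.2]
width: 0.016
```

```bash
python3 ptr.py; python3 go.py 0.553 -0.335 0.1 -90;python3 go.py 0.553 -0.335 0.2 -90
```

```text
[(np.int32(42), array([394.3, 212.3]), 0.7458)]
[(np.int32(47), array([394. , 212.4]), 0.7452)]
move [49.79 13.98  3.55] spin 9.11 | phi -80.89 pos [0.612  0.1787 0.1365] tilt 0.36 F [-0.3 -0.1 -2.1] w 0.0155 t 13.85
move [49.79 13.92 -6.45] spin 9.11 | phi -80.89 pos [0.612  0.1787 0.1365] tilt 0.36 F [-0.3 -0.1 -2.1] w 0.0155 t 13.85
```

>>> play_rows:
  targets:
    - [3,3,-4,0]
    - [8,6,-8,2]
    - [13,8,-8,5]
    - [18,10,-8,9.1]
    - [22,12,-8,9.1]

```text
t: 14.35
tcp_pos: [0.5327, -0.0336, 0.2124]
ee_rot: [-2.22, 2.222, -0.001]
force: [1.3, -0.3, -1.5]
width: 0.0156
```

```bash
python3 go.py 0.553 -0.335 0.12 -90
```

```text
move [30.14 -2.05  9.25] spin -0.06 | phi -90.06 pos [ 0.5327 -0.0336  0.2124] tilt 0.02 F [ 1.3 -0.3 -1.5] w 0.0156 t 14.35
```

>>> play_rows:
  targets:
    - [5,-0.4,0,0]
    - [10,-0.8,2,0]
    - [15,-1.2,4,0]
    - [20,-1.6,7,0]
    - [25,-2,9.2,0]

```text
t: 14.85
tcp_pos: [0.5509, -0.2642, 0.1273]
ee_rot: [2.221, -2.221, -0.003]
force: [0.5, 0.6, -2.2]
width: 0.0155
```

>>> play_rows:
  targets:
    - [5,0,0,0]
    - [5,0,0,0]
    - [5,0,0,0]

```text
t: 15.15
tcp_pos: [0.5511, -0.3136, 0.1281]
ee_rot: [-2.219, 2.224, 0.004]
force: [-0.9, 0.5, -1.1]
width: 0.016
```

```bash
python3 wl.py w9 .11;python3 go.py 0.553 -0.335 0.030 -90
```

```text
[ 289  129   56   90 3038] [316.5 161.2] [ 0.5987 -0.3136  0.11  ] rect [ 592.  -313.6] [26.1 43.2] 89.9 z 0.1169
[310 303  14   8 112] [316.5 306.5] [ 0.5204 -0.3134  0.11  ] rect [ 520.4 -313.4] [7.  4.3] 89.9 z 0.1143
[ 294  347   47   24 1045] [317.  358.5] [ 0.487  -0.3136  0.11  ] rect [ 486.9 -313.6] [26.1 15.5] 89.9 z 0.1175
move [ 2.29 -0.2   9.83] spin -0.05 | phi -90.05 pos [ 0.5512 -0.3122  0.1284] tilt 0.15 F [ 0.7  0.7 -2.4] w 0.0156 t 15.2
```

View pics/w9.png

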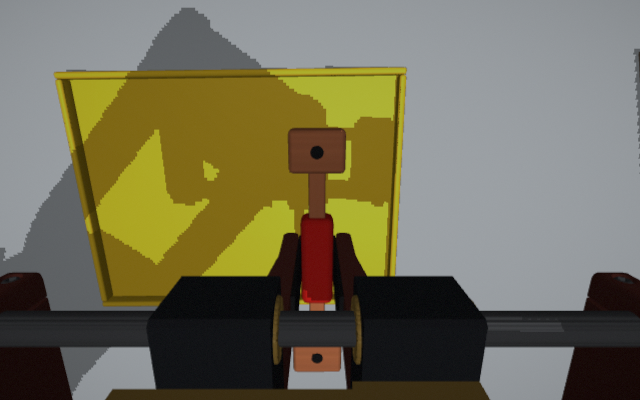

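>>> play_rows:
  targets:
    - [1.1,-0.1,3,0]
    - [2.3,-0.2,6,0]
    - [2.3,-0.2,9,0]
    - [2.3,-0.2,10,0]
    - [2.3,-0.2,10,0]

```text
t: 15.7
tcp_pos: [0.5534, -0.3334, 0.0287]
ee_rot: [2.223, -2.219, -0.005]
force: [-0.0, 0.2, -1.1]
width: 0.0156
```

```bash
python3 go.py 0.553 -0.335 0.0280 -90
```

```text
move [0.16 0.04 0.07] spin 0.1 | phi -89.9 pos [ 0.5534 -0.3334  0.0287] tilt 0.19 F [-0.   0.2 -1.1] w 0.0156 t 15.7
```

>>> play_rows:
  targets:
    - [0,0,0.1,0]
    - [0,0,0.1,0]

```text
t: 15.9
tcp_pos: [0.5546, -0.3352, 0.0292]
ee_rot: [-2.223, 2.22, -0.001]
force: [0.4, -0.3, -0.9]
width: 0.0161
```

>>> play_rows:
  targets:
    - [0,0,0,0]
    - [0,0,0,0]
    - [0,0,0,0]
  claw: -0.25

```text
t: 16.2
tcp_pos: [0.5544, -0.3361, 0.029]
ee_rot: [-2.222, 2.221, -0.001]
force: [-0.9, 0.0, 0.5]
width: 0.0325
```

>>> play_rows:
  targets:
    - [0,0,-2,0]
    - [0,0,-6,0]
    - [0,0,-10,0]
    - [0,0,-15,0]
    - [-5,0,-19,0]

```text
t: 16.7
tcp_pos: [0.556, -0.3015, 0.2139]
ee_rot: [-2.218, 2.225, -0.013]
force: [0.9, 0.6, 0.1]
width: 0.0328
```

```bash
python3 - <<'E'
from h import *
grab('wrist','w10');grab('top','t10')
E
python3 meas.py; python3 go.py 0.475 0.14 0.22 -101.4
```

```text
top
link [159 158 163] [0.5275 0.1882] L 0.1166 ang -93.4 97 97 z 0.0
link [35 36 35] [0.4818 0.2451] L 0.0983 ang -178.4 97 102 z 0.016
link [157 157 162] [0.5057 0.0717] L 0.1223 ang -107.5 97 98 z -0.002
scene
link [24 24 24] [0.4851 0.2458] L 0.0975 ang 1.5 55 59 z 0.012
link [181 180 178] [0.5304 0.1882] L 0.1181 ang -93.3 59 64 z -0.0
link [180 179 178] [0.5089 0.0706] L 0.1226 ang -107.1 64 68 z -0.0
link [198  21   5] [ 0.5588 -0.3381] L 0.0991 ang -4.7 87 19 z 1.219
move [-43.68   7.87  -1.  ] spin 11.48 | phi -89.92 pos [ 0.5544 -0.2967  0.2106] tilt 0.12 F [-0.7  0.4 -0.5] w 0.0328 t 16.9
```

View pics/t10.png

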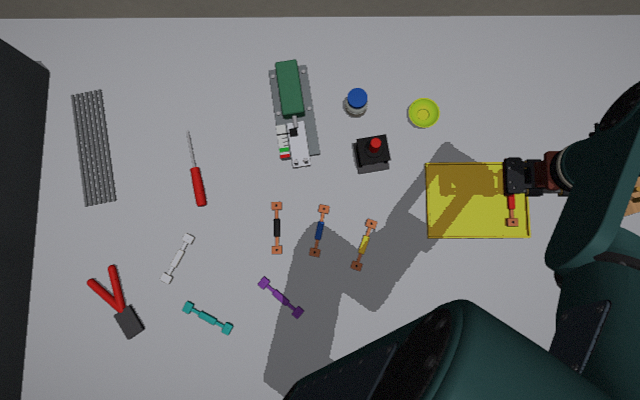

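>>> play_rows:
  targets:
    - [-5,1,0,3]
    - [-10,2,0,6]
    - [-15,3,0,9]
    - [-20,4,0,11.5]
    - [-25,5,0,11.5]
  claw: 0

```text
t: 17.4
tcp_pos: [0.5035, -0.0507, 0.2078]
ee_rot: [1.984, -2.434, -0.004]
force: [0.9, 1.2, 0.0]
width: 0.0437
```

```bash
python3 go.py 0.477 0.14 0.16 -101.4
```

```text
move [-18.15   6.43   4.8 ] spin -0.23 | phi -101.63 pos [ 0.5035 -0.0507  0.2078] tilt 0.18 F [0.9 1.2 0. ] w 0.0437 t 17.4
```

>>> play_rows:
  targets:
    - [-4.5,1.6,1,0]
    - [-9,3.2,2,0]
    - [-13.5,4.8,3,0]
    - [-18,6.4,4.8,0]
    - [-18,6.4,4.8,0]

```text
t: 17.9
tcp_pos: [0.4747, 0.1409, 0.1583]
ee_rot: [1.99, -2.424, -0.007]
force: [0.1, -0.3, -0.8]
width: 0.0439
```

```bash
python3 wl.py w11;python3 go.py 0.477 0.14 0.022 -101.4
```

```text
[304 112  30  50 915] [318.4 129.9] [0.5249 0.1292 0.014 ] rect [519.2 130.2] [24.  40.1] 78.8 z 0.012
[448 127  34  50 902] [462.4 145.5] [0.4889 0.0139 0.014 ] rect [483.1  15.7] [25.3 41. ] 70.0 z 0.012
[162 130  33  49 865] [180.3 148.8] [0.5321 0.2453 0.014 ] rect [526.3 245.6] [40.9 25. ] 0.5 z 0.0119
[304 214  28  42 716] [317.6 240.1] [0.4289 0.1488 0.014 ] rect [433.9 147.9] [24.7 39.6] 78.7 z 0.0118
[203 227  30  43 710] [215.9 252.4] [0.4352 0.2422 0.014 ] rect [439.9 242.6] [41.4 25.2] 0.7 z 0.0117
[418 226  30  43 700] [433.7 251.8] [0.3969 0.047  0.014 ] rect [401.6  45.1] [25.3 41. ] 70.6 z 0.0118
move [-0.16 -0.16 13.71] spin 0.16 | phi -101.24 pos [0.4759 0.1388 0.1591] tilt 0.32 F [ 0.6 -0.  -0.7] w 0.0438 t 17.95
```

View pics/w11.png

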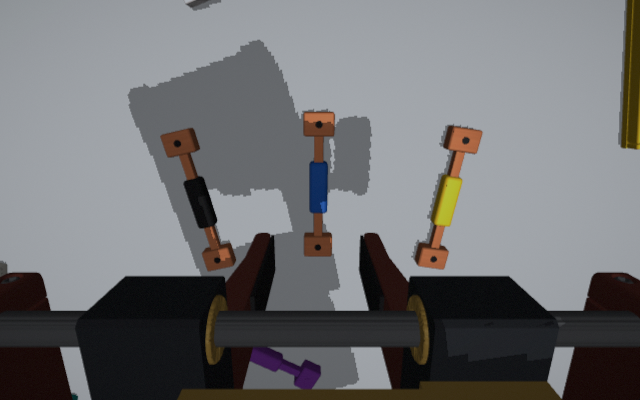

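>>> play_rows:
  targets:
    - [0,-0.1,4,0.3]
    - [0,-0.1,8,0.3]
    - [0,-0.1,12,0.3]
    - [0,-0.1,13.7,0.3]
    - [0,-0.1,13.7,0.3]

```text
t: 18.45
tcp_pos: [0.4773, 0.135, 0.0219]
ee_rot: [1.976, -2.435, -0.004]
force: [0.2, -0.2, 0.3]
width: 0.044
```

>>> play_rows:
  targets:
    - [0,0,0,0]
    - [0,0,0,0]
    - [0,0,0,0]
    - [0,0,0,0]
    - [0,0,0,0]
  claw: -1

```text
t: 18.95
tcp_pos: [0.4801, 0.1372, 0.0258]
ee_rot: [-1.981, 2.436, -0.002]
force: [-0.5, -1.4, 6.6]
width: 0.0157
```

```bash
python3 go.py 0.477 0.14 0.022 -101.4
```

```text
move [-0.21  0.36  0.38] spin -0.37 | phi -101.77 pos [0.4801 0.1372 0.0258] tilt 0.13 F [-0.5 -1.4  6.6] w 0.0157 t 18.95
```

>>> play_rows:
  targets:
    - [0,0,-4,0]
    - [0,0,-9,0]
    - [0,0,-9.5,0]
    - [0,0,-9.5,0]

```text
t: 19.35
tcp_pos: [0.4803, 0.1375, 0.1213]
ee_rot: [-1.98, 2.435, -0.003]
force: [0.2, 0.1, -1.9]
width: 0.0155
```

```bash
python3 go.py 0.597 0.1765 0.116 -80.9
```

```text
move [ -6.2  -10.63   0.58] spin -20.87 | phi -101.77 pos [0.4803 0.1375 0.1213] tilt 0.24 F [ 0.2  0.1 -1.9] w 0.0155 t 19.35
```

>>> play_rows:
  targets:
    - [-1.5,-2.5,0,-5]
    - [-3,-5,0,-10]
    - [-4.5,-7.5,0,-15]
    - [-6.2,-10.6,0.5,-20.9]
    - [-6.2,-10.6,0.5,-20.9]

```text
t: 19.85
tcp_pos: [0.5989, 0.1771, 0.1122]
ee_rot: [-2.393, 2.034, -0.001]
force: [-0.3, -0.1, -1.5]
width: 0.0156
```

>>> play_rows:
  targets:
    - [0,0,0,0]
    - [0,0,0,0]

```text
t: 20.05
tcp_pos: [0.5931, 0.1758, 0.113]
ee_rot: [2.388, -2.037, -0.004]
force: [-1.1, -0.4, -1.1]
width: 0.0157
```

```bash
python3 wl.py w12 .107; python3 go.py 0.6115 0.179 0.09 -80.9
```

```text
[ 289  135   56   87 2937] [316.6 166.3] [0.6399 0.1834 0.107 ] rect [634.  182.4] [38.9 24. ] 9.1 z 0.0988
[199 242  34  34 886] [215.6 257.5] [0.5893 0.2237 0.107 ] rect [588.2 223.7] [17.1 15.6] 0.4 z 0.0119
[ 294  347   46   25 1066] [316.5 358.9] [0.5397 0.1675 0.107 ] rect [539.6 167.5] [15.  23.6] 9.0 z 0.0998
move [-0.03 -1.86  2.34] spin -0.03 | phi -80.93 pos [0.5933 0.1758 0.1135] tilt 0.2 F [-0.5  0.5 -0.7] w 0.0159 t 20.1
```

View pics/w12.png

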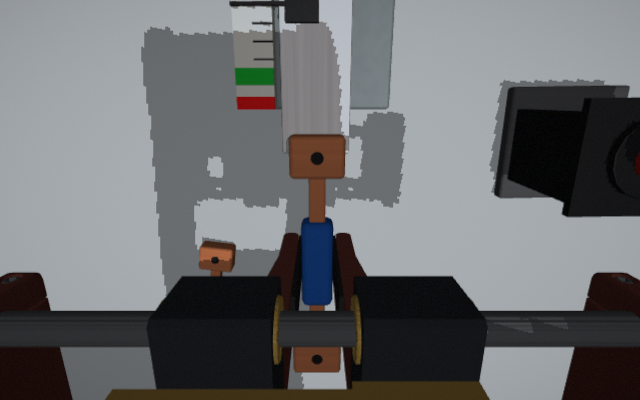

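>>> play_rows:
  targets:
    - [0,-1,0,0]
    - [0,-1.9,0.5,0]
    - [0,-1.9,2,0]
    - [0,-1.9,2,0]

```text
t: 20.5
tcp_pos: [0.6128, 0.1788, 0.0922]
ee_rot: [2.388, -2.036, -0.004]
force: [-0.2, -0.1, -0.8]
width: 0.0157
```

```bash
python3 wl.py w13 .085; python3 go.py 0.612 0.179 0.0565 -80.9
```

```text
[ 289  135   56   87 2964] [316.7 166.4] [0.6593 0.1864 0.085 ] rect [653.6 185.3] [39.5 24. ] 10.4 z 0.078
[ 294  347   46   25 1066] [316.5 358.9] [0.5584 0.1704 0.085 ] rect [558.3 170.4] [15.1 23.8] 9.1 z 0.079
move [-0.02  0.06  3.63] spin 0.0 | phi -80.9 pos [0.6128 0.1789 0.0928] tilt 0.22 F [ 0.5  0.  -0.9] w 0.0155 t 20.55
```

View pics/w13.png

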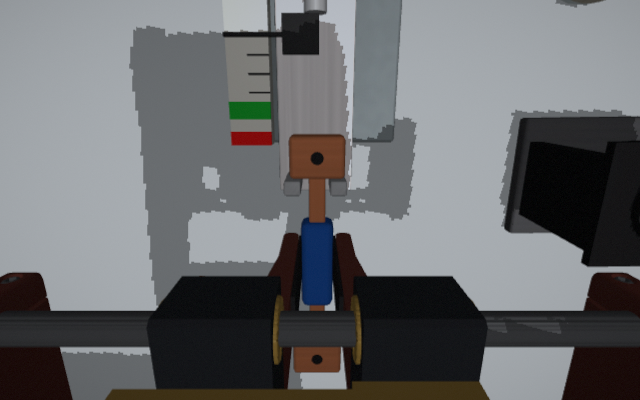

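>>> play_rows:
  targets:
    - [0,0,1,0]
    - [0,0,2,0]
    - [0,0,3,0]
    - [0,0,3.6,0]
    - [0,0,3.6,0]

```text
t: 21.05
tcp_pos: [0.6133, 0.1791, 0.0573]
ee_rot: [2.389, -2.037, -0.003]
force: [0.7, -0.9, -2.1]
width: 0.0159
```

```bash
python3 wl.py w14 .05; python3 go.py 0.612 0.179 0.0565 -80.9
```

```text
[ 289  135   56   87 2940] [316.7 166.3] [0.6598 0.1866 0.05  ] rect [654.  185.6] [39.5 24. ] 10.4 z 0.0432
[ 294  347   46   25 1068] [316.5 359. ] [0.5589 0.1706 0.05  ] rect [558.8 170.5] [15.1 23.8] 9.1 z 0.044
move [-0.01  0.18  0.15] spin 0.01 | phi -80.89 pos [0.6138 0.1792 0.058 ] tilt 0.08 F [-0.2 -0.4 -2. ] w 0.0154 t 21.1
```

View pics/w14.png

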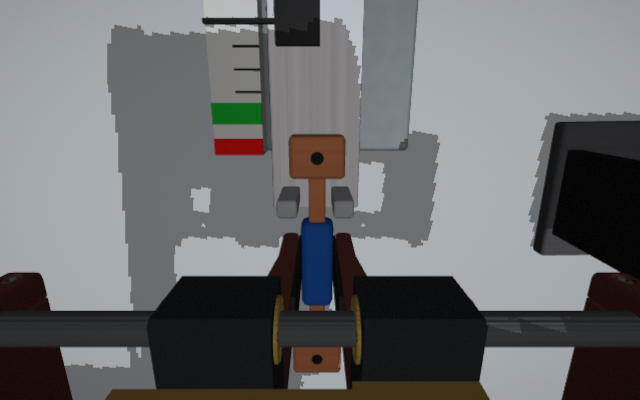

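>>> play_rows:
  targets:
    - [0,0.7,0,0]
    - [0,1.4,0,0]
    - [0,2.1,0,0]
    - [0,2.8,0,0]
    - [0,3.3,0,0]

```text
t: 21.6
tcp_pos: [0.5837, 0.1743, 0.0596]
ee_rot: [-2.387, 2.035, -0.006]
force: [8.2, 0.6, -6.1]
width: 0.0154
```

>>> play_rows:
  targets:
    - [0,0.5,0.1,0]
    - [0,1.0,0.1,0]
    - [0,1.5,0.2,0]
    - [0,1.6,0.2,0]
    - [0,1.6,0.2,0]

```text
t: 22.1
tcp_pos: [0.5712, 0.1723, 0.059]
ee_rot: [-2.384, 2.032, -0.012]
force: [9.3, 2.0, -2.6]
width: 0.0158
```

```bash
python3 ptr.py; python3 go.py 0.609 0.1785 0.0565 -80.9
```

```text
[(np.int32(42), array([394.3, 212.3]), 0.7458)]
[(np.int32(43), array([382.9, 207.7]), 0.71), (np.int32(32), array([397.5, 219.2]), 0.7624)]
move [-0.02 -3.82  0.3 ] spin 0.0 | phi -80.9 pos [0.5713 0.1723 0.059 ] tilt 0.68 F [10.4  2.  -2. ] w 0.0156 t 22.15
```

.0358 now; another 0.4 cm.

>>> play_rows:
  targets:
    - [0,0.2,0,0]
    - [0,0.4,0,0]
    - [0,0.4,0,0]

```text
t: 22.45
tcp_pos: [0.5675, 0.1717, 0.059]
ee_rot: [-2.384, 2.032, -0.012]
force: [11.9, 2.1, -1.5]
width: 0.0157
```

```bash
python3 ptr.py; python3 go.py 0.609 0.1785 0.0565 -80.9
```

```text
[(np.int32(42), array([394.3, 212.3]), 0.7458)]
[(np.int32(41), array([381.9, 207.3]), 0.7069), (np.int32(35), array([396.6, 218.9]), 0.7596)]
move [-0.01 -4.18  0.31] spin 0.01 | phi -80.89 pos [0.5677 0.1717 0.0591] tilt 0.71 F [11.4  2.4 -1.3] w 0.0154 t 22.5
```

Slide about 0.039; hold.

>>> play_rows:
  targets:
    - [0,0,0,0]
    - [0,0,0,0]
    - [0,0,0,0]
    - [0,0,0,0]
    - [0,0,0,0]

```text
t: 23.0
tcp_pos: [0.5678, 0.1718, 0.059]
ee_rot: [-2.383, 2.032, -0.012]
force: [10.9, 1.2, -1.9]
width: 0.0154
```

>>> play_rows:
  targets:
    - [0,0,0,0]
    - [0,0,0,0]
    - [0,0,0,0]
    - [0,0,0,0]
    - [0,0,0,0]

```text
t: 23.5
tcp_pos: [0.5678, 0.1718, 0.059]
ee_rot: [-2.383, 2.032, -0.012]
force: [11.4, 1.8, -1.6]
width: 0.0154
```

>>> play_rows:
  targets:
    - [0,0,0,0]
    - [0,0,0,0]
    - [0,0,0,0]
    - [0,0,0,0]
    - [0,0,0,0]

```text
t: 24.0
tcp_pos: [0.5678, 0.1718, 0.059]
ee_rot: [-2.383, 2.032, -0.012]
force: [11.4, 1.6, -1.9]
width: 0.0156
```

>>> play_rows:
  targets:
    - [0,0,0,0]
    - [0,0,0,0]
    - [0,0,0,0]
    - [0,0,0,0]
    - [0,0,0,0]

```text
t: 24.5
tcp_pos: [0.5678, 0.1717, 0.059]
ee_rot: [-2.383, 2.032, -0.012]
force: [10.7, 1.9, -1.7]
width: 0.0158
```

>>> play_rows:
  targets:
    - [0,0,0,0]
    - [0,0,0,0]
    - [0,0,0,0]
    - [0,0,0,0]
    - [0,0,0,0]

```text
t: 25.0
tcp_pos: [0.5678, 0.1718, 0.059]
ee_rot: [-2.383, 2.032, -0.012]
force: [11.5, 2.2, -2.4]
width: 0.0154
```

>>> play_rows:
  targets:
    - [0,0,0,0]
    - [0,0,0,0]
    - [0,0,0,0]
    - [0,0,0,0]
    - [0,0,0,0]

```text
t: 25.5
tcp_pos: [0.5678, 0.1718, 0.059]
ee_rot: [-2.383, 2.032, -0.012]
force: [10.4, 0.9, -2.1]
width: 0.0153
```

>>> play_rows:
  targets:
    - [0,0,0,0]
    - [0,0,0,0]
    - [0,0,0,0]
    - [0,0,0,0]
    - [0,0,0,0]

```text
t: 26.0
tcp_pos: [0.5678, 0.1718, 0.059]
ee_rot: [-2.383, 2.032, -0.012]
force: [10.4, 1.7, -2.3]
width: 0.0156
```

```bash
python3 ptr.py; python3 go.py 0.609 0.1785 0.0565 -80.9
```

```text
[(np.int32(42), array([394.3, 212.3]), 0.7458)]
[(np.int32(42), array([381.9, 207.3]), 0.7071), (np.int32(36), array([396.8, 219. ]), 0.7602)]
move [-0.01 -4.17  0.3 ] spin 0.01 | phi -80.89 pos [0.5678 0.1718 0.059 ] tilt 0.71 F [10.7  1.3 -1.7] w 0.0151 t 26.05
```

>>> play_rows:
  targets:
    - [0,-0.3,0,0]
    - [0,-0.7,0,0]
    - [0,-1.1,0,0]
    - [0,-1.5,0,0]
    - [0,-1.9,0,0]

```text
t: 26.55
tcp_pos: [0.5851, 0.1745, 0.0588]
ee_rot: [-2.385, 2.033, -0.009]
force: [6.4, 1.1, 0.1]
width: 0.0156
```

>>> play_rows:
  targets:
    - [0,-0.4,0,0]
    - [0,-0.8,0,0]
    - [0,-1.2,0,0]
    - [0,-1.6,0,0]
    - [0,-2,0,0]

```text
t: 27.05
tcp_pos: [0.6018, 0.1773, 0.0578]
ee_rot: [-2.389, 2.036, -0.003]
force: [4.3, 0.7, 0.3]
width: 0.0154
```

>>> play_rows:
  targets:
    - [0,-0.3,0,0]
    - [0,-0.6,0,0]
    - [0,-0.9,0,0]
    - [0,-1.2,0,0]
    - [0,-1.4,0,0]

```text
t: 27.55
tcp_pos: [0.6129, 0.179, 0.056]
ee_rot: [2.389, -2.036, -0.003]
force: [-0.6, -0.0, -1.4]
width: 0.0156
```

```bash
python3 ptr.py; python3 wl.py w15 .05; python3 go.py 0.613 0.179 0.0565 -80.9
```

```text
[(np.int32(42), array([394.3, 212.3]), 0.7458)]
[(np.int32(45), array([394.1, 212.3]), 0.7453)]
[ 289  135   56   87 2940] [316.7 166.3] [0.6605 0.1868 0.05  ] rect [654.7 185.7] [39.2 23.9] 10.4 z 0.042
[ 294  347   46   25 1067] [316.5 359. ] [0.5603 0.1708 0.05  ] rect [560.2 170.8] [15.  23.6] 9.1 z 0.0428
move [ 0.    0.08 -0.03] spin 0.01 | phi -80.89 pos [0.6138 0.1791 0.0562] tilt 0.09 F [ 0.7 -0.9 -2.7] w 0.0153 t 27.65
```

View pics/w15.png

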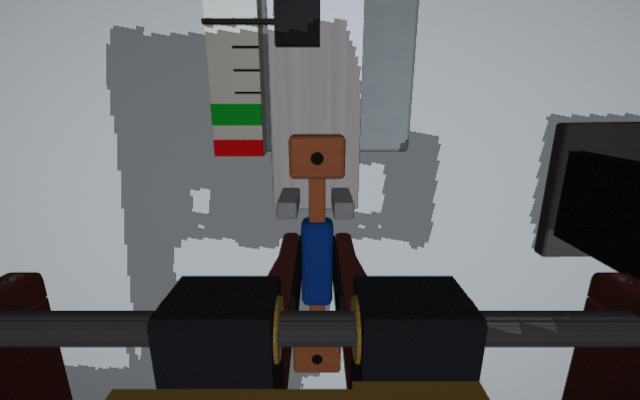

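Gauge is home, neck free. Lift and carry to the tray.

>>> play_rows:
  targets:
    - [0,0,-1,0]
    - [0,0,-3,0]
    - [0,0,-6,0]
    - [0,0,-10,0]
    - [1,2,-14,0]

```text
t: 28.15
tcp_pos: [0.5976, 0.167, 0.1986]
ee_rot: [-2.39, 2.036, -0.002]
force: [0.1, 0.0, -1.1]
width: 0.0155
```

>>> play_rows:
  targets:
    - [4,2,-1,2]
    - [8,4,-2,4]
    - [12.5,6,-2,6]
    - [17,8,-2,9.1]
    - [21,10,-2,9.1]

```text
t: 28.65
tcp_pos: [0.5297, -0.0589, 0.2176]
ee_rot: [-2.22, 2.223, -0.002]
force: [0.7, -1.0, -1.1]
width: 0.0156
```

```bash
python3 ptr.py; python3 go.py 0.556 -0.28 0.12 -90
```

```text
[(np.int32(42), array([394.3, 212.3]), 0.7458)]
[(np.int32(41), array([394.2, 212.3]), 0.7456)]
move [21.49 -2.88  9.84] spin -0.11 | phi -90.11 pos [ 0.5277 -0.0645  0.2174] tilt 0.29 F [-1.7 -5.3 -1.7] w 0.0157 t 28.7
```

>>> play_rows:
  targets:
    - [4.5,-0.6,0,0]
    - [9,-1.2,2,0]
    - [13.5,-1.8,5,0]
    - [18,-2.4,8,0]
    - [21.4,-2.8,9.8,0]

```text
t: 29.2
tcp_pos: [0.5584, -0.2722, 0.1179]
ee_rot: [-2.222, 2.221, 0.001]
force: [0.3, -0.2, -1.1]
width: 0.0156
```

>>> play_rows:
  targets:
    - [0,0,0,0]
    - [0,0,0,0]

```text
t: 29.4
tcp_pos: [0.5581, -0.2712, 0.1182]
ee_rot: [2.219, -2.223, -0.003]
force: [0.8, 0.3, -1.4]
width: 0.0155
```

```bash
python3 wl.py w16 .11;python3 go.py 0.556 -0.28 0.0315 -90
```

```text
[ 389  125   37   58 1254] [406.4 145.6] [ 0.6142 -0.3105  0.11  ] rect [ 610.4 -310.6] [15.5 25.1] 89.9 z 0.017
[ 289  135   56   87 2896] [316.7 166.1] [ 0.6052 -0.2713  0.11  ] rect [ 599.1 -271.3] [24.2 39.4] 89.9 z 0.1041
[382 240  32  37 613] [397.8 263.3] [ 0.5577 -0.3103  0.11  ] rect [ 560.3 -310.5] [15.3 18.9] 89.9 z 0.0154
[ 294  346   46   26 1090] [316.7 358.8] [ 0.5024 -0.2711  0.11  ] rect [ 502.5 -271. ] [23.9 15.8] 89.9 z 0.1048
move [0.97 0.23 8.74] spin -0.03 | phi -90.03 pos [ 0.5584 -0.2704  0.1189] tilt 0.07 F [ 1.1  0.6 -1.2] w 0.0158 t 29.45
```

View pics/w16.png

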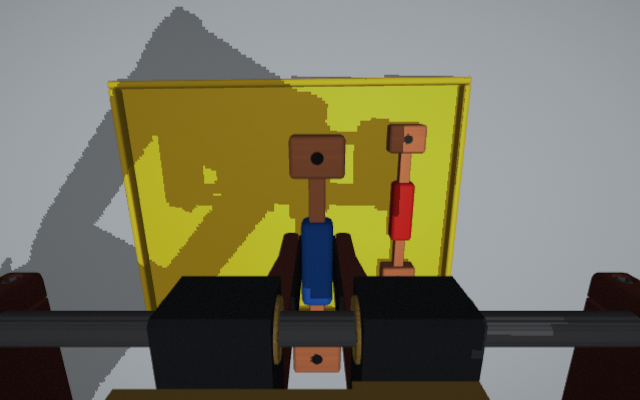

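>>> play_rows:
  targets:
    - [0.5,0.1,3,0]
    - [1,0.2,6,0]
    - [1,0.2,8,0]
    - [1,0.2,8.7,0]
    - [1,0.2,8.7,0]

```text
t: 29.95
tcp_pos: [0.5567, -0.2796, 0.032]
ee_rot: [-2.223, 2.22, 0.001]
force: [0.6, 0.5, -1.1]
width: 0.0157
```

>>> play_rows:
  targets:
    - [0,0,0.1,0]
    - [0,0,0.1,0]

```text
t: 30.15
tcp_pos: [0.5577, -0.2811, 0.0321]
ee_rot: [-2.222, 2.22, -0.003]
force: [0.2, -0.4, -1.5]
width: 0.016
```

>>> play_rows:
  targets:
    - [0,0,0,0]
    - [0,0,0,0]
    - [0,0,0,0]
  claw: -0.25

```text
t: 30.45
tcp_pos: [0.557, -0.2812, 0.0312]
ee_rot: [-2.221, 2.221, -0.001]
force: [0.2, 0.9, 0.2]
width: 0.0324
```

>>> play_rows:
  targets:
    - [0,0,-2,0]
    - [0,0,-6,0]
    - [0,0,-10,0]
    - [0,0,-15,0]
    - [-5,0,-17,0]

```text
t: 30.95
tcp_pos: [0.5602, -0.2402, 0.2048]
ee_rot: [-2.216, 2.225, -0.018]
force: [0.4, 0.1, -0.5]
width: 0.0326
```

```bash
python3 - <<'E'
from h import *
grab('wrist','w17');grab('top','t17')
E
python3 meas.py; python3 go.py 0.442 0.03 0.19 -109.9
```

```text
top
link [35 36 32] [0.4818 0.2451] L 0.0984 ang -178.4 97 103 z 0.015
scene
link [23 23 23] [0.4851 0.2458] L 0.0975 ang 1.5 55 59 z 0.016
link [ 28  84 160] [ 0.5558 -0.2838] L 0.0953 ang -0.6 44 46 z 0.018
link [197 192   0] [ 0.5554 -0.3087] L 0.1072 ang -28.3 44 90 z 0.001
link [197 192   0] [ 0.556 -0.309] L 0.1071 ang 27.4 88 46 z 0.001
link [203  21   5] [ 0.5555 -0.3339] L 0.0942 ang -0.3 88 90 z 0.015
move [-26.42  11.43   0.96] spin 20.0 | phi -89.9 pos [ 0.5568 -0.234   0.1999] tilt 0.07 F [ 0.3  0.1 -0.4] w 0.0331 t 31.15
```

View pics/t17.png

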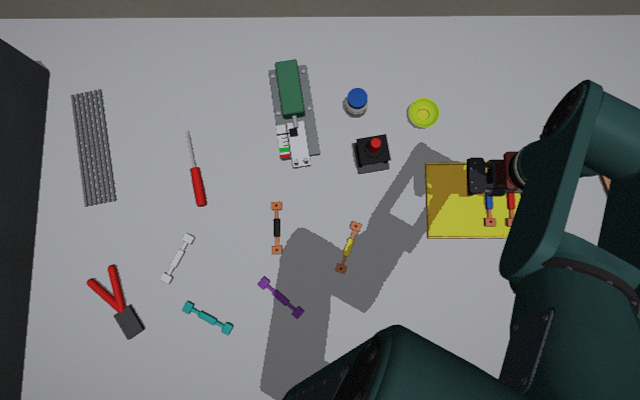

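View pics/w17.png

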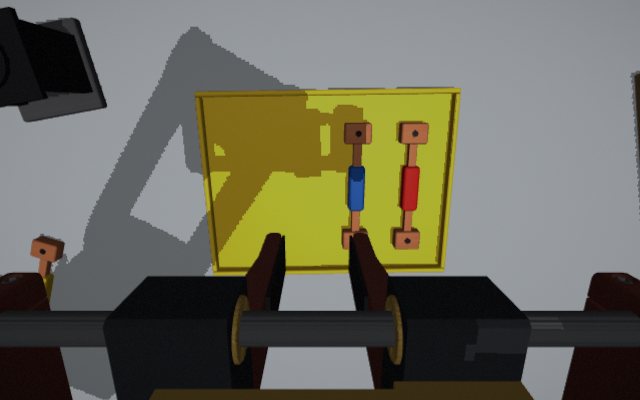

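```bash
python3 - <<'E'
from h import *
m=ctrl.camera_model('top')
a=ray(m,(355.5,226.5),.014);b=ray(m,(341.5,268),.014);print((a+b)/2,a-b,np.degrees(np.arctan2(*(a-b)[[1,0]])))
E
python3 go.py 0.44 0.067 0.16 -109
```

```text
[0.43369946 0.06645249 0.014     ] [ 0.10167313 -0.03463282  0.        ] -18.810334741882468
move [-30.13  11.63   3.96] spin 19.1 | phi -89.9 pos [ 0.5568 -0.234   0.1999] tilt 0.07 F [ 0.3  0.1 -0.4] w 0.0331 t 31.15
```

>>> play_rows:
  targets:
    - [-4.5,1.8,0,5]
    - [-9,3.5,0,10]
    - [-13.5,5,0,15]
    - [-18,7,1,19.1]
    - [-22.5,9,2,19.1]
  claw: 0

```text
t: 31.65
tcp_pos: [0.4659, -0.0094, 0.1782]
ee_rot: [1.818, -2.562, -0.001]
force: [0.4, 0.1, 0.4]
width: 0.0438
```

```bash
python3 go.py 0.436 0.067 0.16 -109
```

```text
move [-6.22  5.34  1.83] spin -0.28 | phi -109.28 pos [ 0.4659 -0.0094  0.1782] tilt 0.05 F [0.4 0.1 0.4] w 0.0438 t 31.65
```

>>> play_rows:
  targets:
    - [-3,2.7,0.9,0]
    - [-6.2,5.3,1.8,0]
    - [-6.2,5.3,1.8,0]
    - [-6.2,5.3,1.8,0]

```text
t: 32.05
tcp_pos: [0.4366, 0.0658, 0.1605]
ee_rot: [1.824, -2.556, -0.001]
force: [1.0, 0.2, -1.0]
width: 0.044
```

```bash
python3 wl.py w18;python3 go.py 0.436 0.067 0.023 -109
```

```text
[302 117  30  49 906] [316.3 134.6] [0.4821 0.0501 0.014 ] rect [476.7  51.8] [24.3 39.9] 71.0 z 0.012
[ 60 135  41  48 899] [ 80.9 154.5] [0.5312 0.2438 0.014 ] rect [525.6 244.1] [41.2 26.1] 1.7 z 0.0117
[302 217  27  43 694] [315.2 243.5] [0.3898 0.0829 0.014 ] rect [394.6  81.5] [24. 41.] 71.0 z 0.0118
[122 228  33  43 704] [136.5 252.7] [0.4347 0.2412 0.014 ] rect [439.4 242. ] [41.2 25.5] 1.7 z 0.0117
move [-0.13  0.2  13.79] spin -0.06 | phi -109.06 pos [0.4375 0.0652 0.1609] tilt 0.04 F [ 0.7 -0.2 -0.6] w 0.044 t 32.1
```

View pics/w18.png

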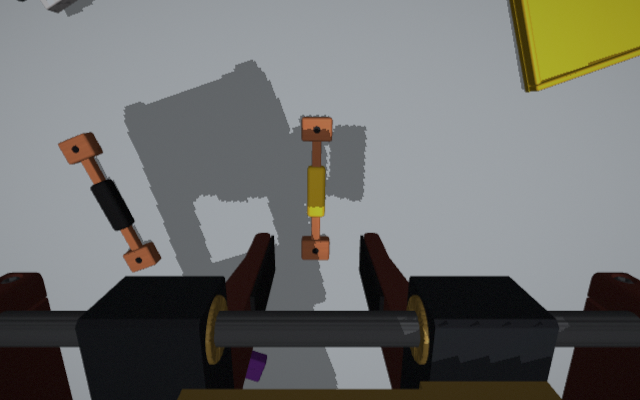

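>>> play_rows:
  targets:
    - [-0.1,0.2,4,0.8]
    - [-0.1,0.2,8,0.8]
    - [-0.1,0.2,9,0.8]
    - [-0.1,0.2,9,0.8]

```text
t: 32.5
tcp_pos: [0.435, 0.0663, 0.0702]
ee_rot: [1.8, -2.571, -0.003]
force: [-0.5, 0.6, 0.3]
width: 0.0439
```

```bash
python3 go.py 0.436 0.067 0.023 -109.9
```

```text
move [-0.1  -0.09  4.72] spin -0.09 | phi -109.99 pos [0.435  0.0663 0.0702] tilt 0.2 F [-0.5  0.6  0.3] w 0.0439 t 32.5
```

>>> play_rows:
  targets:
    - [-0.1,-0.1,3,0]
    - [-0.1,-0.1,4.6,0]
    - [-0.1,-0.1,4.6,0]

```text
t: 32.8
tcp_pos: [0.4373, 0.0675, 0.0253]
ee_rot: [1.803, -2.572, -0.001]
force: [0.8, 0.5, 0.1]
width: 0.0436
```

>>> play_rows:
  targets:
    - [0,0,0,0]
    - [0,0,0,0]
    - [0,0,0,0]
    - [0,0,0,0]
    - [0,0,0,0]
  claw: -1

```text
t: 33.3
tcp_pos: [0.4374, 0.068, 0.0262]
ee_rot: [-1.804, 2.57, -0.002]
force: [-0.6, -1.4, 8.2]
width: 0.0154
```

>>> play_rows:
  targets:
    - [0,0,-4,0]
    - [0,0,-9,0]
    - [0,0,-9.5,0]
    - [0,0,-9.5,0]

```text
t: 33.7
tcp_pos: [0.438, 0.0682, 0.1217]
ee_rot: [-1.803, 2.569, -0.004]
force: [0.3, 0.5, -1.5]
width: 0.0156
```

```bash
python3 go.py 0.597 0.1765 0.116 -80.9
```

```text
move [-15.6  -11.27   0.64] spin -28.98 | phi -109.88 pos [0.438  0.0682 0.1217] tilt 0.24 F [ 0.3  0.5 -1.5] w 0.0156 t 33.7
```

>>> play_rows:
  targets:
    - [-3.5,-2.5,0,-6]
    - [-7,-5,0,-13]
    - [-10.5,-7.5,0,-20]
    - [-14,-10,0.3,-26]
    - [-15.6,-11.2,0.5,-29]

```text
t: 34.2
tcp_pos: [0.5972, 0.1786, 0.1128]
ee_rot: [-2.395, 2.033, 0.001]
force: [-0.2, 0.1, -1.6]
width: 0.0155
```

>>> play_rows:
  targets:
    - [0,0,0,0]
    - [0,0,0,0]
    - [0,0,0,0]

```text
t: 34.5
tcp_pos: [0.5927, 0.1758, 0.1139]
ee_rot: [2.387, -2.037, -0.004]
force: [-0.2, -0.4, -2.0]
width: 0.0156
```

```bash
python3 go.py 0.611 0.1785 0.092 -80.9
```

```text
move [ 0.02 -1.85  2.18] spin -0.05 | phi -80.95 pos [0.5927 0.1758 0.1139] tilt 0.23 F [-0.2 -0.4 -2. ] w 0.0156 t 34.5
```

>>> play_rows:
  targets:
    - [0,-1,0,0]
    - [0,-1.8,0.5,0]
    - [0,-1.8,2,0]
    - [0,-1.8,2,0]

```text
t: 34.9
tcp_pos: [0.6114, 0.179, 0.0929]
ee_rot: [2.388, -2.037, -0.004]
force: [-1.2, 0.0, -1.9]
width: 0.0156
```

```bash
python3 wl.py w20 .085; python3 go.py 0.611 0.179 0.057 -80.9
```

```text
[ 289  130   56   87 2976] [316.7 161.4] [0.66   0.1869 0.085 ] rect [654.1 186. ] [39.  24.2] 9.1 z 0.0783
[310 302  14   9 126] [316.5 306. ] [0.5879 0.1755 0.085 ] rect [587.9 175.5] [4.6 6.5] 9.1 z 0.076
[294 347  46  21 855] [316.5 357.4] [0.5573 0.1706 0.085 ] rect [557.5 170.6] [12.6 23.8] 9.0 z 0.0792
move [0.   0.03 3.65] spin -0.01 | phi -80.91 pos [0.6114 0.1791 0.0935] tilt 0.21 F [ 0.1 -0.8 -1.9] w 0.0158 t 34.95
```

View pics/w20.png

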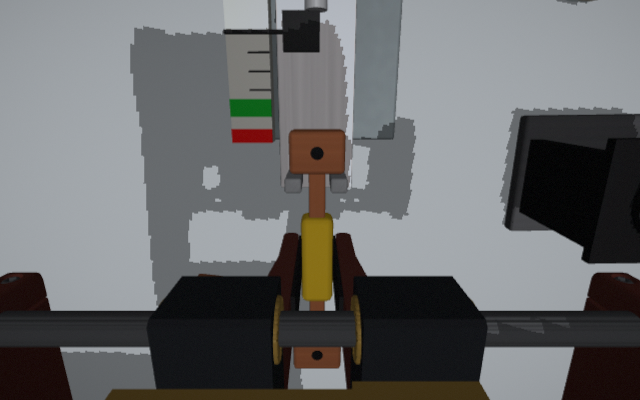

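Aligned (prongs at 292 and 339, neck 317). Descend and pull.

>>> play_rows:
  targets:
    - [0,0,1,0]
    - [0,0,2,0]
    - [0,0,3,0]
    - [0,0,3.6,0]
    - [0,0,3.6,0]

```text
t: 35.45
tcp_pos: [0.6119, 0.1794, 0.0579]
ee_rot: [2.39, -2.037, -0.003]
force: [-0.1, 0.1, -1.5]
width: 0.0156
```

```bash
python3 wl.py w21 .05; python3 go.py 0.611 0.179 0.0565 -80.9
```

```text
[ 289  130   56   87 2972] [316.7 161.4] [0.6605 0.1873 0.05  ] rect [654.7 186.4] [39.1 24.3] 9.1 z 0.0435
[310 302  14   9 126] [316.5 306. ] [0.5884 0.1758 0.05  ] rect [588.4 175.8] [4.6 6.5] 9.1 z 0.0411
[294 347  46  21 855] [316.5 357.4] [0.5579 0.171  0.05  ] rect [558.1 171. ] [12.6 23.8] 9.1 z 0.0442
move [0.02 0.15 0.22] spin 0.01 | phi -80.89 pos [0.6124 0.1795 0.0587] tilt 0.08 F [-0.1 -0.2 -1.5] w 0.015 t 35.5
```

View pics/w21.png

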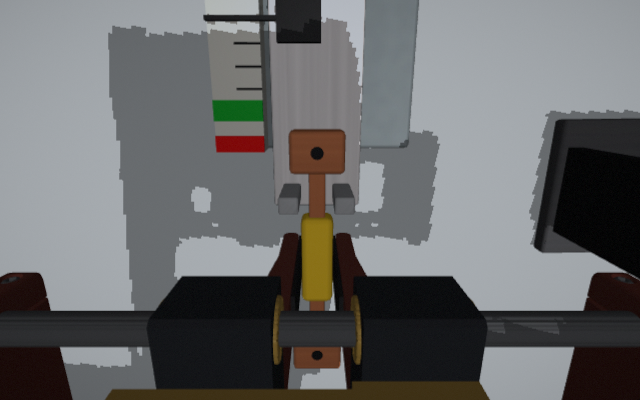

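>>> play_rows:
  targets:
    - [0,0.7,0,0]
    - [0,1.4,0,0]
    - [0,2.1,0,0]
    - [0,2.8,0,0]
    - [0,3.3,0,0]

```text
t: 36.0
tcp_pos: [0.5823, 0.1746, 0.0603]
ee_rot: [-2.387, 2.035, -0.005]
force: [7.8, 1.0, -5.8]
width: 0.0154
```

>>> play_rows:
  targets:
    - [0,0.5,0.1,0]
    - [0,1.0,0.1,0]
    - [0,1.5,0.2,0]
    - [0,1.7,0.2,0]
    - [0,1.7,0.2,0]

```text
t: 36.5
tcp_pos: [0.5686, 0.1724, 0.0596]
ee_rot: [-2.384, 2.032, -0.011]
force: [9.9, 1.5, -2.2]
width: 0.0159
```

```bash
python3 ptr.py; python3 go.py 0.609 0.1785 0.0565 -80.9
```

```text
[(np.int32(42), array([394.3, 212.3]), 0.7458)]
[(np.int32(43), array([382.8, 207.7]), 0.7099), (np.int32(33), array([397.4, 219.2]), 0.7619)]
move [ 0.04 -4.06  0.36] spin 0.01 | phi -80.89 pos [0.5688 0.1725 0.0596] tilt 0.66 F [ 9.8  1.7 -2.1] w 0.0155 t 36.55
```

>>> play_rows:
  targets:
    - [0,0.2,0,0]
    - [0,0.4,0,0]
    - [0,0.4,0,0]

```text
t: 36.85
tcp_pos: [0.5651, 0.1719, 0.0597]
ee_rot: [-2.383, 2.032, -0.012]
force: [10.5, 1.2, -2.9]
width: 0.0154
```

```bash
python3 ptr.py; python3 go.py 0.609 0.1785 0.0565 -80.9
```

```text
[(np.int32(42), array([394.3, 212.3]), 0.7458)]
[(np.int32(43), array([381.9, 207.3]), 0.7069), (np.int32(36), array([396.8, 219. ]), 0.7602)]
move [ 0.04 -4.42  0.37] spin 0.0 | phi -80.9 pos [0.5653 0.1719 0.0597] tilt 0.71 F [10.8  1.7 -2.4] w 0.0156 t 36.9
```

Slide 0.039; hold and ease back.

>>> play_rows:
  targets:
    - [0,0,0,0]
    - [0,0,0,0]
    - [0,0,0,0]
    - [0,0,0,0]
    - [0,0,0,0]

```text
t: 37.4
tcp_pos: [0.5654, 0.1719, 0.0596]
ee_rot: [-2.383, 2.032, -0.012]
force: [10.8, 1.2, -3.0]
width: 0.0161
```

>>> play_rows:
  targets:
    - [0,0,0,0]
    - [0,0,0,0]
    - [0,0,0,0]
    - [0,0,0,0]
    - [0,0,0,0]

```text
t: 37.9
tcp_pos: [0.5654, 0.1719, 0.0596]
ee_rot: [-2.383, 2.032, -0.012]
force: [10.9, 2.6, -3.1]
width: 0.0155
```

>>> play_rows:
  targets:
    - [0,0,0,0]
    - [0,0,0,0]
    - [0,0,0,0]
    - [0,0,0,0]
    - [0,0,0,0]

```text
t: 38.4
tcp_pos: [0.5654, 0.1719, 0.0596]
ee_rot: [-2.383, 2.032, -0.012]
force: [10.5, 2.3, -2.0]
width: 0.0157
```

>>> play_rows:
  targets:
    - [0,0,0,0]
    - [0,0,0,0]
    - [0,0,0,0]
    - [0,0,0,0]
    - [0,0,0,0]

```text
t: 38.9
tcp_pos: [0.5654, 0.1719, 0.0596]
ee_rot: [-2.383, 2.032, -0.012]
force: [10.7, 0.7, -2.4]
width: 0.0155
```

>>> play_rows:
  targets:
    - [0,0,0,0]
    - [0,0,0,0]
    - [0,0,0,0]
    - [0,0,0,0]
    - [0,0,0,0]

```text
t: 39.4
tcp_pos: [0.5655, 0.1719, 0.0597]
ee_rot: [-2.383, 2.032, -0.012]
force: [10.8, 1.9, -2.1]
width: 0.0155
```

>>> play_rows:
  targets:
    - [0,0,0,0]
    - [0,0,0,0]
    - [0,0,0,0]
    - [0,0,0,0]
    - [0,0,0,0]

```text
t: 39.9
tcp_pos: [0.5654, 0.1719, 0.0596]
ee_rot: [-2.383, 2.032, -0.012]
force: [10.8, 2.1, -2.8]
width: 0.0155
```

>>> play_rows:
  targets:
    - [0,0,0,0]
    - [0,0,0,0]
    - [0,0,0,0]
    - [0,0,0,0]
    - [0,0,0,0]

```text
t: 40.4
tcp_pos: [0.5654, 0.1719, 0.0596]
ee_rot: [-2.383, 2.032, -0.012]
force: [11.1, 2.2, -2.6]
width: 0.0152
```

```bash
python3 ptr.py; python3 go.py 0.609 0.1785 0.0565 -80.9
```

```text
[(np.int32(42), array([394.3, 212.3]), 0.7458)]
[(np.int32(42), array([381.9, 207.3]), 0.7071), (np.int32(36), array([396.8, 219. ]), 0.7602)]
move [ 0.04 -4.4   0.37] spin 0.0 | phi -80.9 pos [0.5654 0.1719 0.0596] tilt 0.71 F [10.4  1.4 -2.5] w 0.0156 t 40.45
```

>>> play_rows:
  targets:
    - [0,-0.3,0,0]
    - [0,-0.7,0,0]
    - [0,-1.1,0,0]
    - [0,-1.5,0,0]
    - [0,-1.9,0,0]

```text
t: 40.95
tcp_pos: [0.5827, 0.1747, 0.0595]
ee_rot: [-2.385, 2.033, -0.009]
force: [6.7, 0.4, -0.4]
width: 0.0158
```

>>> play_rows:
  targets:
    - [0,-0.4,0,0]
    - [0,-0.8,0,0]
    - [0,-1.2,0,0]
    - [0,-1.6,0,0]
    - [0,-2,0,0]

```text
t: 41.45
tcp_pos: [0.5995, 0.1774, 0.0585]
ee_rot: [-2.389, 2.036, -0.003]
force: [3.9, 0.5, 1.6]
width: 0.0157
```

>>> play_rows:
  targets:
    - [0,-0.3,0,0]
    - [0,-0.6,0,0]
    - [0,-0.9,0,0]
    - [0,-1.2,0,0]
    - [0,-1.4,0,0]

```text
t: 41.95
tcp_pos: [0.6106, 0.1792, 0.0566]
ee_rot: [2.389, -2.036, -0.003]
force: [0.1, 0.1, -1.6]
width: 0.0157
```

```bash
python3 ptr.py; python3 wl.py w22 .05; python3 go.py 0.613 0.179 0.0565 -80.9
```

```text
[(np.int32(42), array([394.3, 212.3]), 0.7458)]
[(np.int32(45), array([394.1, 212.3]), 0.7453)]
[ 289  130   56   87 2972] [316.7 161.4] [0.6601 0.1872 0.05  ] rect [654.3 186.3] [38.7 24.1] 9.1 z 0.0422
[310 302  14   9 126] [316.5 306. ] [0.5886 0.1759 0.05  ] rect [588.6 175.9] [4.5 6.5] 9.1 z 0.0399
[294 347  46  21 854] [316.5 357.4] [0.5584 0.171  0.05  ] rect [558.5 171.1] [12.5 23.6] 9.1 z 0.0429
move [ 0.06 -0.16  0.03] spin 0.01 | phi -80.89 pos [0.6114 0.1793 0.0568] tilt 0.09 F [-0.4 -0.4 -0.9] w 0.0161 t 42.05
```

View pics/w22.png

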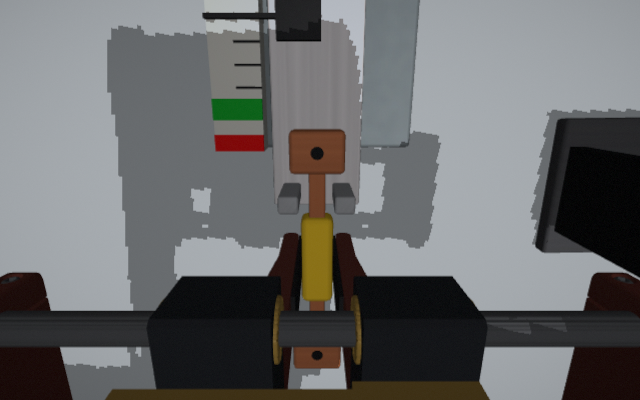

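>>> play_rows:
  targets:
    - [0,0,-1,0]
    - [0,0,-3,0]
    - [0,0,-6,0]
    - [0,0,-10,0]
    - [1,2,-14,0]

```text
t: 42.55
tcp_pos: [0.5952, 0.1672, 0.1993]
ee_rot: [-2.39, 2.036, -0.002]
force: [0.1, 0.2, -1.3]
width: 0.0154
```

>>> play_rows:
  targets:
    - [4,2,-1,2]
    - [8,4,-2,4]
    - [12.5,6,-2,6]
    - [17,8,-2,9.1]
    - [21,10,-2,9.1]

```text
t: 43.05
tcp_pos: [0.5274, -0.0587, 0.2183]
ee_rot: [-2.22, 2.222, -0.002]
force: [2.3, -0.5, -1.4]
width: 0.0156
```

```bash
python3 ptr.py; python3 go.py 0.556 -0.225 0.12 -90
```

```text
[(np.int32(42), array([394.3, 212.3]), 0.7458)]
[(np.int32(42), array([394.3, 212.3]), 0.7458)]
move [16.01 -3.11  9.88] spin -0.11 | phi -90.11 pos [ 0.5253 -0.0644  0.2181] tilt 0.29 F [-3.  -5.1 -2.3] w 0.0155 t 43.1
```

>>> play_rows:
  targets:
    - [4,-0.6,0,0]
    - [8,-1.5,2,0]
    - [12,-2.2,5,0]
    - [16,-3,8,0]
    - [16,-3,9.8,0]

```text
t: 43.6
tcp_pos: [0.5592, -0.2215, 0.1182]
ee_rot: [2.218, -2.224, 0.004]
force: [0.4, 0.5, -1.4]
width: 0.0157
```

>>> play_rows:
  targets:
    - [0,0,0,0]
    - [0,0,0,0]

```text
t: 43.8
tcp_pos: [0.5579, -0.2162, 0.1197]
ee_rot: [2.222, -2.221, -0.002]
force: [0.2, 0.5, -1.1]
width: 0.0157
```

```bash
python3 wl.py w23 .11;python3 go.py 0.556 -0.225 0.0315 -90
```

```text
[ 390  124   37   58 1255] [407.2 144.6] [ 0.6143 -0.256   0.11  ] rect [ 610.5 -256.2] [25.3 15.6] 0.0 z 0.017
[ 466  124   38   59 1260] [482.6 145.2] [ 0.614  -0.2893  0.11  ] rect [ 610.3 -289.5] [25.8 15.7] 0.0 z 0.017
[ 289  130   56   87 2908] [316.7 161.2] [ 0.6069 -0.2161  0.11  ] rect [ 600.8 -216.1] [39.5 24.4] 0.0 z 0.1053
[451 239  32  49 881] [467.2 268. ] [ 0.5543 -0.2897  0.11  ] rect [ 556.7 -289.5] [25.7 15.5] 0.2 z 0.0168
[382 240  32  37 656] [398.1 263.1] [ 0.5569 -0.2558  0.11  ] rect [ 559.5 -255.8] [19.1 15.5] 0.0 z 0.0155
[310 302  14   9 126] [316.5 306. ] [ 0.533 -0.216  0.11 ] rect [ 533. -216.] [4.6 6.6] 0.0 z 0.1028
[294 346  46  22 880] [316.3 357.2] [ 0.502 -0.216  0.11 ] rect [ 502.3 -216. ] [13.4 24.1] 0.0 z 0.1058
move [0.88 0.26 8.89] spin 0.05 | phi -89.95 pos [ 0.5586 -0.2162  0.1204] tilt 0.03 F [ 0.4  0.  -1.4] w 0.0155 t 43.85
```

View pics/w23.png

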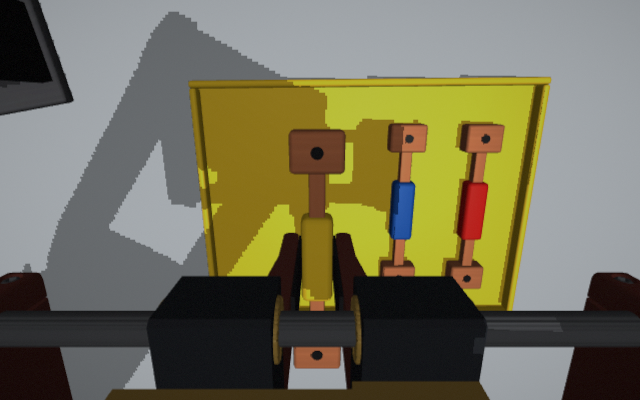

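>>> play_rows:
  targets:
    - [0.5,0.1,3,0]
    - [0.9,0.2,6,0]
    - [0.9,0.2,8,0]
    - [0.9,0.2,8.9,0]
    - [0.9,0.2,8.9,0]

```text
t: 44.35
tcp_pos: [0.557, -0.2251, 0.0312]
ee_rot: [-2.223, 2.22, -0.001]
force: [-0.0, -0.4, -1.2]
width: 0.0156
```

>>> play_rows:
  targets:
    - [0,0,0.1,0]
    - [0,0,0.1,0]

```text
t: 44.55
tcp_pos: [0.5572, -0.2259, 0.0305]
ee_rot: [-2.222, 2.22, -0.003]
force: [-0.2, -0.6, -1.2]
width: 0.0151
```

>>> play_rows:
  targets:
    - [0,0,0,0]
    - [0,0,0,0]
    - [0,0,0,0]
  claw: -0.25

```text
t: 44.85
tcp_pos: [0.5566, -0.226, 0.0297]
ee_rot: [-2.221, 2.221, -0.001]
force: [-0.3, -0.3, -0.3]
width: 0.0325
```

>>> play_rows:
  targets:
    - [0,0,-2,0]
    - [0,0,-6,0]
    - [0,0,-10,0]
    - [0,0,-15,0]
    - [-5,0,-17,0]

```text
t: 45.35
tcp_pos: [0.56, -0.1846, 0.2033]
ee_rot: [-2.215, 2.225, -0.017]
force: [1.2, 0.3, 0.6]
width: 0.0329
```

```bash
python3 - <<'E'
from h import *
grab('wrist','w24');grab('top','t24')
E
python3 meas.py; python3 go.py 0.4835 0.2455 0.19 -88.4
```

```text
top
link [37 38 38] [0.483  0.2454] L 0.0953 ang -178.8 100 74 z 0.013
scene
link [24 22 23] [0.4876 0.2478] L 0.0923 ang -0.9 29 58 z 0.018
link [195 193   0] [ 0.5547 -0.2263] L 0.0975 ang -2.7 77 46 z 0.014
link [165  90  46] [ 0.5071 -0.2788] L 0.1096 ang -88.8 77 88 z 0.018
link [195 189   0] [ 0.5551 -0.2519] L 0.1129 ang -29.6 77 85 z 0.001
link [195 189   0] [ 0.5538 -0.254 ] L 0.1115 ang 27.2 76 46 z 0.001
link [ 28  83 159] [ 0.5542 -0.2796] L 0.1 ang -0.1 76 85 z 0.009
link [194 190   0] [ 0.5534 -0.3068] L 0.1125 ang -29.1 76 90 z 0.003
link [173  95  51] [ 0.603  -0.2814] L 0.1056 ang -90.5 46 90 z 0.02
link [195 191   0] [ 0.5562 -0.3066] L 0.11 ang 29.3 88 85 z -0.002
link [201  22   6] [ 0.5554 -0.3339] L 0.0943 ang -0.4 88 90 z 0.014
move [-42.45   7.21   0.82] spin -1.49 | phi -89.89 pos [ 0.5564 -0.1788  0.1985] tilt 0.07 F [ 0.1 -0.8 -0.6] w 0.033 t 45.55
```

View pics/t24.png

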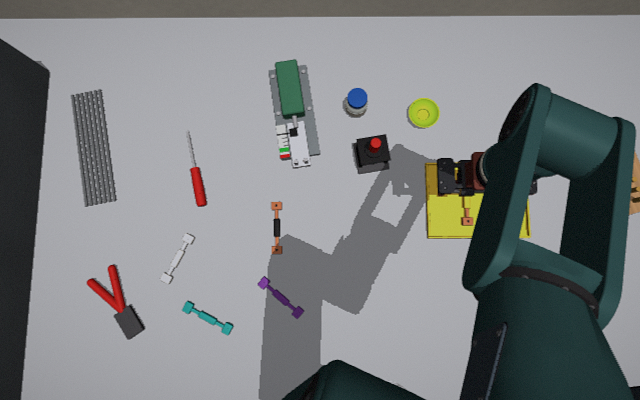

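View pics/w24.png

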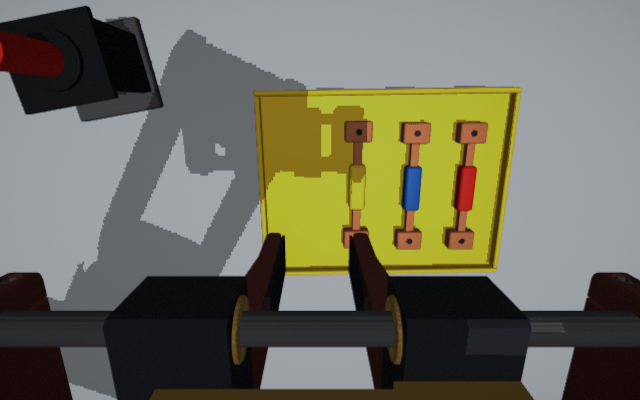

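>>> play_rows:
  targets:
    - [-5,1.5,0,0]
    - [-10,3,0,-1.5]
    - [-15,4.5,0,-1.5]
    - [-20,6,0,-1.5]
    - [-25,7.2,0,-1.5]
  claw: 0

```text
t: 46.05
tcp_pos: [0.4853, 0.0613, 0.1966]
ee_rot: [2.248, -2.192, -0.002]
force: [0.8, -0.3, 0.3]
width: 0.044
```

>>> play_rows:
  targets:
    - [-5,0,1,0]
    - [-10,0,2,0]
    - [-15,0,3,0]
    - [-17,0,4,0]
    - [-17,0,4,0]

```text
t: 46.55
tcp_pos: [0.481, 0.2322, 0.1554]
ee_rot: [2.252, -2.186, -0.003]
force: [-0.6, -0.1, -0.8]
width: 0.0437
```

```bash
python3 wl.py w25;python3 go.py 0.4835 0.2455 0.07 -88.4
```

```text
[285 112  31  51 952] [300.2 130.2] [0.5325 0.247  0.014 ] rect [526.6 247.1] [40.6 24.5] 1.6 z 0.0119
[288 214  28  43 717] [301.6 240.6] [0.4353 0.2443 0.014 ] rect [440.4 244.6] [40.1 24.5] 1.6 z 0.0118
move [-1.49 -0.29  8.61] spin 0.05 | phi -88.35 pos [0.4813 0.2306 0.1561] tilt 0.21 F [ 0.3 -0.2 -0.3] w 0.0437 t 46.6
```

View pics/w25.png

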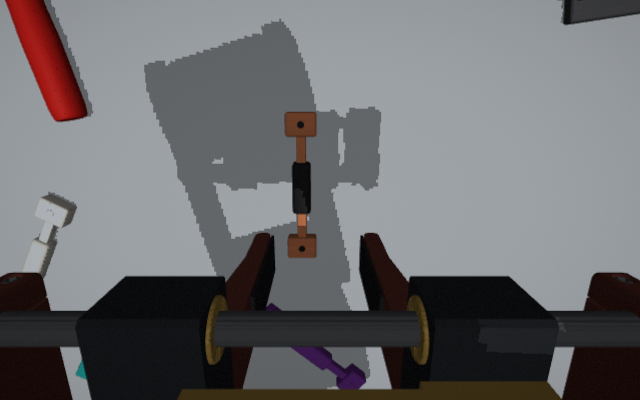

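Centre (0.4835, 0.2458), angle 1.6°.

>>> play_rows:
  targets:
    - [-1.5,-0.3,4,0]
    - [-1.5,-0.3,8,0]
    - [-1.5,-0.3,8.6,0]
    - [-1.5,-0.3,8.6,0]

```text
t: 47.0
tcp_pos: [0.484, 0.2437, 0.0711]
ee_rot: [2.246, -2.191, -0.002]
force: [-0.2, 0.0, -0.0]
width: 0.0439
```

```bash
python3 go.py 0.4835 0.2455 0.0245 -88.4
```

```text
move [-0.19  0.03  4.66] spin -0.18 | phi -88.58 pos [0.484  0.2437 0.0711] tilt 0.22 F [-0.2  0.  -0. ] w 0.0439 t 47.0
```

>>> play_rows:
  targets:
    - [-0.1,0,3,0]
    - [-0.1,0,4.6,0]
    - [-0.1,0,4.6,0]

```text
t: 47.3
tcp_pos: [0.485, 0.2457, 0.0262]
ee_rot: [2.249, -2.192, -0.001]
force: [-1.1, 0.5, -0.2]
width: 0.0438
```

>>> play_rows:
  targets:
    - [0,0,0,0]
    - [0,0,0,0]
    - [0,0,0,0]
    - [0,0,0,0]
    - [0,0,0,0]
  claw: -1

```text
t: 47.8
tcp_pos: [0.4855, 0.2468, 0.0269]
ee_rot: [-2.25, 2.191, -0.001]
force: [-1.0, -1.2, 7.3]
width: 0.0157
```

>>> play_rows:
  targets:
    - [0,0,-4,0]
    - [0,0,-9,0]
    - [0,0,-9.5,0]
    - [0,0,-9.5,0]

```text
t: 48.2
tcp_pos: [0.4859, 0.2472, 0.1225]
ee_rot: [-2.248, 2.189, -0.002]
force: [-0.5, -0.8, -2.2]
width: 0.0154
```

```bash
python3 go.py 0.597 0.1765 0.116 -80.9
```

```text
move [  7.36 -10.92   0.68] spin -7.58 | phi -88.48 pos [0.4859 0.2472 0.1225] tilt 0.22 F [-0.5 -0.8 -2.2] w 0.0154 t 48.2
```

>>> play_rows:
  targets:
    - [2,-3,0,-2]
    - [4,-6,0,-5]
    - [6,-9,0.3,-7.6]
    - [7.4,-10.9,0.5,-7.6]
    - [7.4,-10.9,0.5,-7.6]

```text
t: 48.7
tcp_pos: [0.5971, 0.1735, 0.1133]
ee_rot: [2.387, -2.04, -0.001]
force: [-0.3, 0.1, -1.3]
width: 0.0156
```

>>> play_rows:
  targets:
    - [0,0,0,0]
    - [0,0,0,0]
    - [0,0,0,0]

```text
t: 49.0
tcp_pos: [0.5941, 0.1762, 0.1154]
ee_rot: [2.391, -2.036, -0.002]
force: [-0.3, -0.1, -1.1]
width: 0.0155
```

```bash
python3 go.py 0.611 0.179 0.093 -80.9
```

```text
move [-0.   -1.71  2.24] spin 0.07 | phi -80.83 pos [0.5941 0.1762 0.1154] tilt 0.1 F [-0.3 -0.1 -1.1] w 0.0155 t 49.0
```

>>> play_rows:
  targets:
    - [0,-1,0,0]
    - [0,-1.7,0.5,0]
    - [0,-1.7,2,0]
    - [0,-1.7,2.1,0]
    - [0,-1.7,2.1,0]

```text
t: 49.5
tcp_pos: [0.6113, 0.1781, 0.0935]
ee_rot: [2.389, -2.037, -0.003]
force: [-0.0, -0.2, -2.1]
width: 0.0156
```

```bash
python3 wl.py w26 .085; python3 go.py 0.611 0.179 0.057 -80.9
```

```text
[ 289  131   56   88 2979] [316.7 162.7] [0.6592 0.1859 0.085 ] rect [653.3 184.8] [40.  24.1] 10.2 z 0.0783
[310 301  14  10 140] [316.5 305.5] [0.5877 0.1745 0.085 ] rect [587.7 174.5] [5.2 6.6] 9.1 z 0.0761
[294 347  46  21 855] [316.5 357.4] [0.5568 0.1696 0.085 ] rect [557.  169.6] [12.7 23.9] 9.1 z 0.0791
move [-0.1   0.06  3.71] spin 0.01 | phi -80.89 pos [0.6118 0.1782 0.0941] tilt 0.1 F [-0.1  0.5 -1.3] w 0.0156 t 49.55
```

View pics/w26.png

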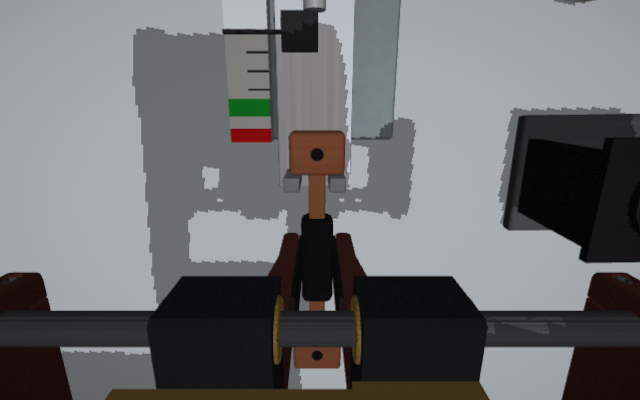

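>>> play_rows:
  targets:
    - [-0.1,0,1,0]
    - [-0.1,0,2,0]
    - [-0.1,0,3,0]
    - [-0.1,0,3.6,0]
    - [-0.1,0,3.6,0]

```text
t: 50.05
tcp_pos: [0.6116, 0.1791, 0.0576]
ee_rot: [2.39, -2.037, -0.002]
force: [-0.7, 0.1, -1.2]
width: 0.0156
```

```bash
python3 wl.py w27 .05; python3 go.py 0.611 0.179 0.0565 -80.9
```

```text
[ 289  131   56   88 2976] [316.7 162.7] [0.6597 0.1869 0.05  ] rect [653.9 185.8] [39.8 24. ] 10.3 z 0.0424
[310 301  14  10 140] [316.5 305.5] [0.5886 0.1756 0.05  ] rect [588.6 175.6] [5.1 6.5] 9.1 z 0.0401
[294 347  46  21 855] [316.5 357.4] [0.558  0.1707 0.05  ] rect [558.1 170.7] [12.6 23.8] 9.1 z 0.0431
move [-0.    0.1   0.17] spin 0.01 | phi -80.89 pos [0.612  0.1792 0.0582] tilt 0.07 F [-0.1  0.2 -0.5] w 0.0154 t 50.1
```

View pics/w27.png

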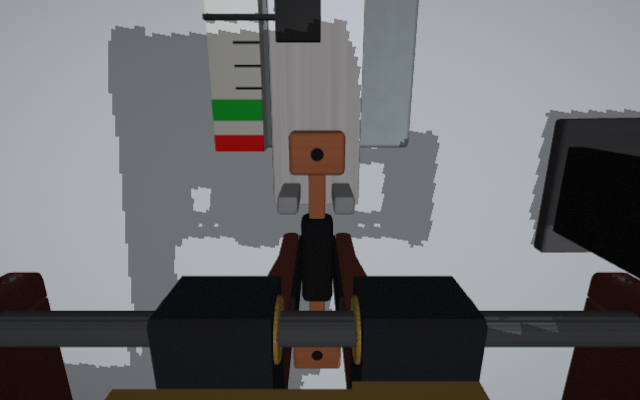

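>>> play_rows:
  targets:
    - [0,0.7,0,0]
    - [0,1.4,0,0]
    - [0,2.1,0,0]
    - [0,2.8,0,0]
    - [0,3.3,0,0]

```text
t: 50.6
tcp_pos: [0.5818, 0.1743, 0.0598]
ee_rot: [-2.387, 2.035, -0.006]
force: [7.6, 1.0, -6.3]
width: 0.0154
```

>>> play_rows:
  targets:
    - [0,0.5,0.1,0]
    - [0,1.0,0.1,0]
    - [0,1.5,0.2,0]
    - [0,1.8,0.2,0]
    - [0,1.8,0.2,0]

```text
t: 51.1
tcp_pos: [0.5671, 0.172, 0.0592]
ee_rot: [-2.384, 2.032, -0.012]
force: [10.8, 1.6, -2.4]
width: 0.0154
```

```bash
python3 ptr.py; python3 go.py 0.609 0.1785 0.0565 -80.9
```

```text
[(np.int32(42), array([394.3, 212.3]), 0.7458)]
[(np.int32(41), array([382.2, 207.2]), 0.7076), (np.int32(33), array([397. , 219.1]), 0.7608)]
move [ 0.02 -4.21  0.32] spin 0.0 | phi -80.9 pos [0.5674 0.172  0.0592] tilt 0.68 F [11.2  1.7 -2.5] w 0.0152 t 51.15
```

Slide about 0.038; add 0.2 cm, then hold.

>>> play_rows:
  targets:
    - [0,0.2,0,0]
    - [0,0.2,0,0]
    - [0,0.2,0,0]

```text
t: 51.45
tcp_pos: [0.5658, 0.1718, 0.0592]
ee_rot: [-2.383, 2.032, -0.012]
force: [10.7, 0.4, -1.9]
width: 0.0155
```

```bash
python3 ptr.py; python3 go.py 0.609 0.1785 0.0565 -80.9
```

```text
[(np.int32(42), array([394.3, 212.3]), 0.7458)]
[(np.int32(42), array([381.8, 207.2]), 0.7067), (np.int32(35), array([396.6, 218.9]), 0.7596)]
move [ 0.02 -4.37  0.33] spin -0.0 | phi -80.9 pos [0.5658 0.1718 0.0592] tilt 0.71 F [11.   1.1 -3. ] w 0.0154 t 51.5
```

>>> play_rows:
  targets:
    - [0,0,0,0]
    - [0,0,0,0]
    - [0,0,0,0]
    - [0,0,0,0]
    - [0,0,0,0]

```text
t: 52.0
tcp_pos: [0.5658, 0.1718, 0.0592]
ee_rot: [-2.383, 2.032, -0.012]
force: [10.3, 1.5, -1.7]
width: 0.0154
```

>>> play_rows:
  targets:
    - [0,0,0,0]
    - [0,0,0,0]
    - [0,0,0,0]
    - [0,0,0,0]
    - [0,0,0,0]

```text
t: 52.5
tcp_pos: [0.5658, 0.1718, 0.0592]
ee_rot: [-2.383, 2.032, -0.012]
force: [10.7, 1.9, -3.4]
width: 0.0154
```

>>> play_rows:
  targets:
    - [0,0,0,0]
    - [0,0,0,0]
    - [0,0,0,0]
    - [0,0,0,0]
    - [0,0,0,0]

```text
t: 53.0
tcp_pos: [0.5658, 0.1718, 0.0592]
ee_rot: [-2.383, 2.032, -0.012]
force: [10.4, 1.9, -2.7]
width: 0.0151
```

>>> play_rows:
  targets:
    - [0,0,0,0]
    - [0,0,0,0]
    - [0,0,0,0]
    - [0,0,0,0]
    - [0,0,0,0]

```text
t: 53.5
tcp_pos: [0.5658, 0.1718, 0.0592]
ee_rot: [-2.383, 2.032, -0.012]
force: [11.5, 1.0, -2.2]
width: 0.0156
```

>>> play_rows:
  targets:
    - [0,0,0,0]
    - [0,0,0,0]
    - [0,0,0,0]
    - [0,0,0,0]
    - [0,0,0,0]

```text
t: 54.0
tcp_pos: [0.5658, 0.1718, 0.0592]
ee_rot: [-2.383, 2.032, -0.012]
force: [11.0, 2.6, -2.2]
width: 0.0157
```

>>> play_rows:
  targets:
    - [0,0,0,0]
    - [0,0,0,0]
    - [0,0,0,0]
    - [0,0,0,0]
    - [0,0,0,0]

```text
t: 54.5
tcp_pos: [0.5658, 0.1718, 0.0592]
ee_rot: [-2.383, 2.032, -0.012]
force: [10.4, 2.3, -2.6]
width: 0.0155
```

>>> play_rows:
  targets:
    - [0,0,0,0]
    - [0,0,0,0]
    - [0,0,0,0]
    - [0,0,0,0]
    - [0,0,0,0]

```text
t: 55.0
tcp_pos: [0.5658, 0.1718, 0.0592]
ee_rot: [-2.383, 2.032, -0.012]
force: [11.4, 1.6, -2.4]
width: 0.0156
```

```bash
python3 ptr.py; python3 go.py 0.609 0.1785 0.0565 -80.9
```

```text
[(np.int32(42), array([394.3, 212.3]), 0.7458)]
[(np.int32(41), array([381.9, 207.3]), 0.7069), (np.int32(35), array([396.9, 219. ]), 0.7605)]
move [ 0.02 -4.36  0.33] spin 0.0 | phi -80.9 pos [0.5658 0.1718 0.0592] tilt 0.71 F [11.2  1.7 -1.9] w 0.0157 t 55.05
```

>>> play_rows:
  targets:
    - [0,-0.3,0,0]
    - [0,-0.7,0,0]
    - [0,-1.1,0,0]
    - [0,-1.5,0,0]
    - [0,-1.9,0,0]

```text
t: 55.55
tcp_pos: [0.583, 0.1745, 0.059]
ee_rot: [-2.385, 2.033, -0.009]
force: [6.1, 0.7, 0.4]
width: 0.0155
```

>>> play_rows:
  targets:
    - [0,-0.4,0,0]
    - [0,-0.8,0,0]
    - [0,-1.2,0,0]
    - [0,-1.6,0,0]
    - [0,-2,0,0]

```text
t: 56.05
tcp_pos: [0.6001, 0.1773, 0.0581]
ee_rot: [-2.389, 2.036, -0.003]
force: [4.8, 0.1, 1.3]
width: 0.0156
```

>>> play_rows:
  targets:
    - [0,-0.3,0,0]
    - [0,-0.6,0,0]
    - [0,-0.9,0,0]
    - [0,-1.2,0,0]
    - [0,-1.4,0,0]

```text
t: 56.55
tcp_pos: [0.6107, 0.179, 0.0564]
ee_rot: [2.389, -2.036, -0.004]
force: [-2.4, 0.0, 3.0]
width: 0.0156
```

```bash
python3 ptr.py; python3 wl.py w28 .05; python3 go.py 0.613 0.179 0.0565 -80.9
```

```text
[(np.int32(42), array([394.3, 212.3]), 0.7458)]
[(np.int32(45), array([394.1, 212.3]), 0.7453)]
[ 289  131   56   88 2988] [316.7 162.7] [0.6598 0.187  0.05  ] rect [653.9 186.1] [39.2 24. ] 9.1 z 0.042
[310 301  14  10 140] [316.5 305.5] [0.5892 0.1758 0.05  ] rect [589.2 175.8] [5.1 6.5] 9.1 z 0.0388
[294 347  46  20 808] [316.5 356.9] [0.559 0.171 0.05 ] rect [559.3 171. ] [11.9 23.6] 9.1 z 0.0414
move [ 0.04 -0.12  0.01] spin 0.01 | phi -80.89 pos [0.6117 0.1792 0.0566] tilt 0.08 F [-1.5  0.2  0.9] w 0.0157 t 56.65
```

View pics/w28.png

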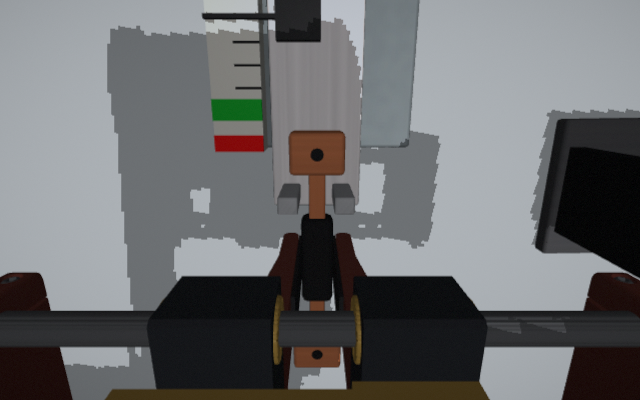

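>>> play_rows:
  targets:
    - [0,0,-1,0]
    - [0,0,-3,0]
    - [0,0,-6,0]
    - [0,0,-10,0]
    - [1,2,-14,0]

```text
t: 57.15
tcp_pos: [0.596, 0.167, 0.1985]
ee_rot: [-2.39, 2.036, -0.002]
force: [-0.1, -0.2, -0.4]
width: 0.0156
```

>>> play_rows:
  targets:
    - [4,2,-1,2]
    - [8,4,-2,4]
    - [12.5,6,-2,6]
    - [17,8,-2,9.1]
    - [21,10,-2,9.1]

```text
t: 57.65
tcp_pos: [0.5281, -0.059, 0.2176]
ee_rot: [-2.22, 2.222, -0.002]
force: [-0.9, 0.8, -0.5]
width: 0.0157
```

```bash
python3 ptr.py; python3 go.py 0.556 -0.17 0.12 -90
```

```text
[(np.int32(42), array([394.3, 212.3]), 0.7458)]
[(np.int32(42), array([394.3, 212.3]), 0.7458)]
move [10.49 -3.02  9.78] spin -0.11 | phi -90.11 pos [ 0.5261 -0.0645  0.2174] tilt 0.29 F [-2.5 -5.2 -1.7] w 0.0154 t 57.7
```

>>> play_rows:
  targets:
    - [4,-1,1,0]
    - [8,-2,3,0]
    - [10.4,-3,6,0]
    - [10.4,-3,9.7,0]
    - [10.4,-3,9.7,0]

```text
t: 58.2
tcp_pos: [0.5554, -0.1603, 0.1158]
ee_rot: [2.218, -2.221, -0.013]
force: [-1.4, 0.2, -1.6]
width: 0.0153
```

>>> play_rows:
  targets:
    - [0,0,0,0]
    - [0,0,0,0]

```text
t: 58.4
tcp_pos: [0.5597, -0.1607, 0.1217]
ee_rot: [-2.222, 2.22, -0.003]
force: [1.2, 0.2, -1.9]
width: 0.0156
```

```bash
python3 wl.py w29 .11;python3 go.py 0.556 -0.17 0.0315 -90
```

```text
[ 389  125   37   57 1214] [406.  145.2] [ 0.6156 -0.2006  0.11  ] rect [ 611.9 -200.7] [25.3 15.7] 0.0 z 0.0169
[ 465  127   38   57 1242] [482.2 147.4] [ 0.6147 -0.2349  0.11  ] rect [ 611.  -235.1] [25.3 15.9] 0.0 z 0.0169
[ 540  127   39   58 1236] [556.8 148.1] [ 0.6144 -0.2684  0.11  ] rect [ 610.8 -268.7] [25.8 16. ] 0.0 z 0.0171
[ 290  131   55   88 2907] [316.7 162.6] [ 0.6077 -0.1606  0.11  ] rect [ 601.6 -160.6] [24.3 40.9] 88.8 z 0.1068
[382 240  32  37 680] [397.5 263. ] [ 0.5578 -0.2006  0.11  ] rect [ 560.3 -200.8] [19.3 15.6] 0.0 z 0.0154
[516 241  34  48 966] [533.  270.6] [ 0.5537 -0.2682  0.11  ] rect [ 556.7 -268.6] [25.5 16.1] 0.0 z 0.0168
[450 242  32  47 882] [466.6 269.3] [ 0.5544 -0.2351  0.11  ] rect [ 555.8 -234.4] [26.6 15. ] 11.8 z 0.0166
[310 301  14  10 140] [316.5 305.5] [ 0.5339 -0.1606  0.11  ] rect [ 533.9 -160.6] [5.3 6.7] 0.0 z 0.1041
[294 347  46  21 873] [316.5 357.3] [ 0.5022 -0.1606  0.11  ] rect [ 502.3 -160.6] [24.4 12.9] 90.0 z 0.107
move [0.91 0.42 9.05] spin 0.07 | phi -89.93 pos [ 0.56   -0.1608  0.122 ] tilt 0.18 F [-0.   0.1 -0.8] w 0.0154 t 58.45
```

View pics/w29.png

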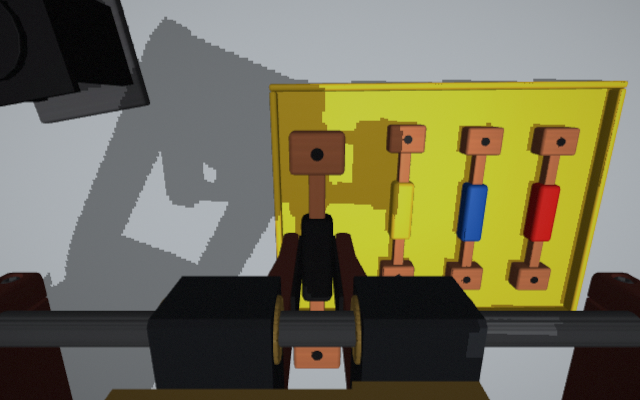

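>>> play_rows:
  targets:
    - [0.5,0.1,3,0]
    - [0.9,0.3,6,0]
    - [0.9,0.4,8,0]
    - [0.9,0.4,9,0]
    - [0.9,0.4,9,0]

```text
t: 58.95
tcp_pos: [0.5557, -0.1698, 0.0309]
ee_rot: [-2.222, 2.22, -0.002]
force: [-1.2, -0.5, -1.1]
width: 0.0158
```

>>> play_rows:
  targets:
    - [0,0,0.1,0]
    - [0,0,0.1,0]

```text
t: 59.15
tcp_pos: [0.5558, -0.1701, 0.0301]
ee_rot: [-2.222, 2.22, -0.003]
force: [0.8, 0.0, 0.7]
width: 0.0157
```

>>> play_rows:
  targets:
    - [0,0,0,0]
    - [0,0,0,0]
    - [0,0,0,0]
  claw: -0.25

```text
t: 59.45
tcp_pos: [0.5549, -0.1701, 0.0292]
ee_rot: [-2.222, 2.221, -0.001]
force: [0.4, -0.1, -0.2]
width: 0.0323
```

>>> play_rows:
  targets:
    - [0,0,-2,0]
    - [0,0,-6,0]
    - [0,0,-10,0]
    - [0,0,-15,0]
    - [-2,5,-18,0]

```text
t: 59.95
tcp_pos: [0.5207, -0.1569, 0.2082]
ee_rot: [-2.218, 2.218, -0.019]
force: [0.2, 0.4, 0.9]
width: 0.033
```

>>> play_rows:
  targets:
    - [0,0,0,0]
    - [0,0,0,0]
  claw: 0.2

```text
t: 60.15
tcp_pos: [0.5139, -0.1536, 0.204]
ee_rot: [-2.221, 2.221, -0.002]
force: [0.6, -0.2, -1.1]
width: 0.0456
```

```bash
python3 wl.py w30 .019; python3 - <<'E'
from h import *
p,d,m=grab('top','t30')
E
python3 go.py 0.6635 0.0085 0.24 -90
```

```text
[382  68  28  47 781] [394.7  84.6] [ 0.6039 -0.2247  0.019 ] rect [ 598.3 -225.7] [40.8 24.4] 3.0 z 0.0171
[321  71  28  47 758] [334.2  87.1] [ 0.6017 -0.1698  0.019 ] rect [ 595.4 -170. ] [40.3 24.6] 0.2 z 0.017
[442  70  29  47 781] [454.7  86.4] [ 0.6023 -0.2796  0.019 ] rect [ 596.3 -279.8] [40.2 25. ] 0.0 z 0.0171
[500  70  30  48 792] [513.2  87. ] [ 0.6019 -0.333   0.019 ] rect [ 595.8 -333.5] [41.2 25.3] 0.0 z 0.0171
[376 164  26  40 622] [388.5 188.7] [ 0.5063 -0.2248  0.019 ] rect [ 511.3 -224.9] [25.1 39.4] 90.0 z 0.0168
[431 165  26  41 617] [443.5 190.5] [ 0.5045 -0.2792  0.019 ] rect [ 509.7 -279.4] [40.5 25. ] 0.2 z 0.0169
[485 165  26  41 617] [497.8 190.5] [ 0.5045 -0.333   0.019 ] rect [ 509.7 -333.4] [25.1 40.5] 90.0 z 0.017
[321 166  25  40 604] [333.  191.1] [ 0.5039 -0.1699  0.019 ] rect [ 509.3 -170.1] [39.5 24. ] 0.2 z 0.0169
move [-16.23 -14.92  -3.74] spin 0.01 | phi -89.99 pos [ 0.5143 -0.1539  0.2026] tilt 0.03 F [1.  0.5 0. ] w 0.0513 t 60.25
```

View pics/t30.png

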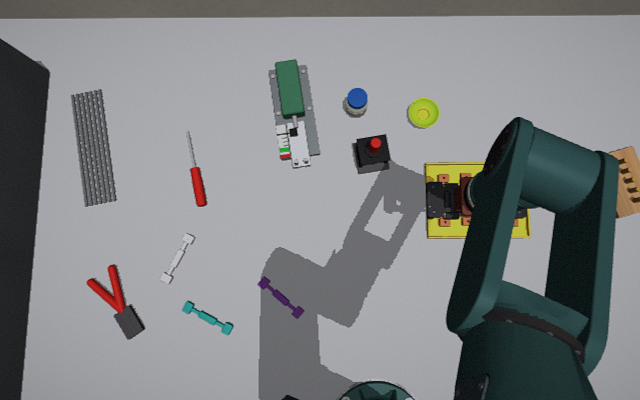

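View pics/w30.png

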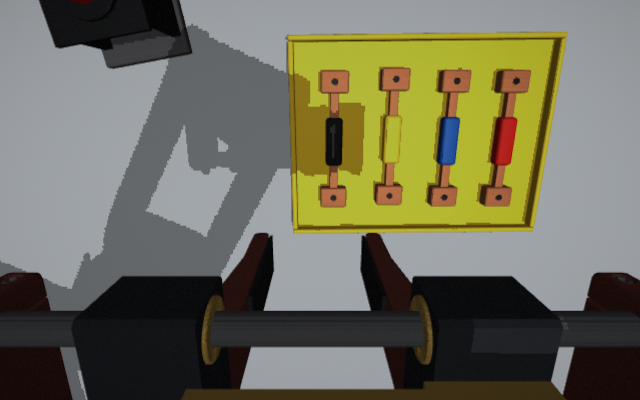

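>>> play_rows:
  targets:
    - [-3,-3,-1,0]
    - [-6,-6,-2,0]
    - [-9,-9,-2,0]
    - [-12,-12,-2,0]
    - [-16.2,-14.9,-2,0]

```text
t: 60.75
tcp_pos: [0.6643, 0.0076, 0.2212]
ee_rot: [2.219, -2.222, -0.001]
force: [0.8, -0.5, 0.4]
width: 0.0527
```

>>> play_rows:
  targets:
    - [0,0,0,0]
    - [0,0,0,0]
    - [0,0,0,0]

```text
t: 61.05
tcp_pos: [0.6618, 0.0066, 0.2218]
ee_rot: [2.22, -2.22, -0.003]
force: [-0.5, -0.4, -0.1]
width: 0.0524
```

```bash
python3 go.py 0.6645 0.0085 0.106 -90; python3 - <<'E'
from h import *
p,d,m=grab('wrist','w31');X=cloud(m,d)
hsv=cv2.cvtColor(p,cv2.COLOR_RGB2HSV);H,S,V=[hsv[...,i].astype(int) for i in range(3)]
for nm,M in(('top',(X[...,2]>.126)&(X[...,2]<.14)),('plate',(X[...,2]>.068)&(X[...,2]<.078)),('collar',(X[...,2]>.078)&(X[...,2]<.084))):
    M&=(abs(X[...,0]-.665)<.06)&(abs(X[...,1]-.008)<.06)&(d>0)
    q=X[M]
    if len(q)>20:
        r=cv2.minAreaRect((q[:,:2]*1000).astype(np.float32));print(nm,len(q),np.round(r[0],1),np.round(r[1],1),round(r[2],1),q.mean(0).round(4))
E
```

```text
move [-0.19 -0.3  11.58] spin -0.01 | phi -90.01 pos [0.6618 0.0066 0.2218] tilt 0.15 F [-0.5 -0.4 -0.1] w 0.0524 t 61.05
top 819 [666.2   9.1] [23.  22.9] 80.0 [0.6669 0.0091 0.1301]
plate 4048 [664.9   9.3] [64.5 72.2] 9.9 [0.6686 0.0092 0.0737]
collar 691 [669.2   8.8] [43.  36.7] 88.5 [0.6731 0.009  0.0788]
```

View pics/w31.png

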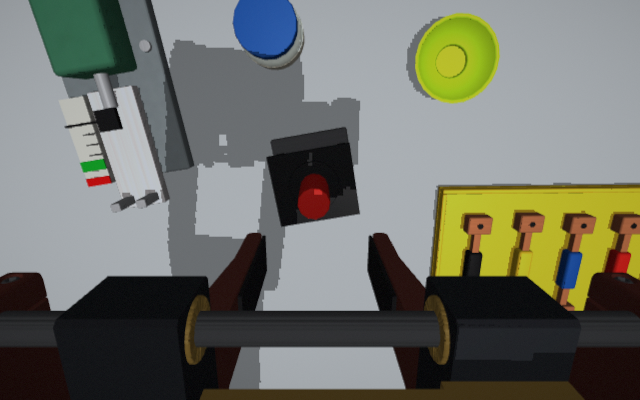

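>>> play_rows:
  targets:
    - [-0.2,-0.4,3,0]
    - [-0.2,-0.4,6,0]
    - [-0.2,-0.4,9,0]
    - [-0.2,-0.4,9,0]

```text
t: 61.5
tcp_pos: [0.6626, 0.0082, 0.1291]
ee_rot: [2.216, -2.219, -0.01]
force: [0.0, 0.3, -0.3]
width: 0.0526
```

```bash
python3 go.py 0.6655 0.009 0.106 -90
```

```text
move [-0.08 -0.31  2.31] spin -0.1 | phi -90.1 pos [0.6626 0.0082 0.1291] tilt 0.5 F [ 0.   0.3 -0.3] w 0.0526 t 61.5
```

>>> play_rows:
  targets:
    - [0,-0.1,1,0]
    - [0,-0.1,2.3,0]
    - [0,-0.1,2.3,0]
    - [0,-0.1,2.3,0]
    - [0,-0.1,2.3,0]

```text
t: 62.0
tcp_pos: [0.6681, 0.0094, 0.1111]
ee_rot: [-2.221, 2.22, -0.002]
force: [0.3, 0.1, -0.3]
width: 0.0527
```

```bash
python3 go.py 0.6655 0.009 0.106 -90
```

```text
move [0.04 0.26 0.51] spin 0.02 | phi -89.98 pos [0.6681 0.0094 0.1111] tilt 0.08 F [ 0.3  0.1 -0.3] w 0.0527 t 62.0
```

>>> play_rows:
  targets:
    - [0,0.2,0.4,0]
    - [0,0.2,0.4,0]
    - [0,0.2,0.4,0]

```text
t: 62.3
tcp_pos: [0.6654, 0.0095, 0.1063]
ee_rot: [2.222, -2.221, -0.0]
force: [-0.5, -0.2, -0.2]
width: 0.0527
```

>>> play_rows:
  targets:
    - [0,0,0,0]
    - [0,0,0,0]
    - [0,0,0,0]
    - [0,0,0,0]
    - [0,0,0,0]
  claw: -1
  force: 35

```text
t: 62.8
tcp_pos: [0.6656, 0.0094, 0.1063]
ee_rot: [-2.222, 2.221, -0.0]
force: [0.4, 0.2, 0.5]
width: 0.0235
```

>>> play_rows:
  targets:
    - [0,0,0,0]
    - [0,0,0,0]

```text
t: 63.0
tcp_pos: [0.6656, 0.0094, 0.1063]
ee_rot: [-2.222, 2.221, -0.0]
force: [0.5, -0.3, 0.1]
width: 0.0235
```

```bash
python3 go.py 0.6655 0.009 0.106 -90
```

```text
move [0.04 0.01 0.03] spin 0.01 | phi -89.99 pos [0.6656 0.0094 0.1063] tilt 0.01 F [ 0.5 -0.3  0.1] w 0.0235 t 63.0
```

>>> play_rows:
  targets:
    - [0,0,-2,0]
    - [0,0,-5,0]
    - [0,0,-8,0]
    - [0,0,-11,0]
    - [0,0,-12,0]

```text
t: 63.5
tcp_pos: [0.6672, 0.0093, 0.2295]
ee_rot: [-2.219, 2.219, -0.006]
force: [0.9, -0.0, -1.7]
width: 0.0233
```

```bash
python3 go.py 0.609 -0.3335 0.16 -90; python3 - <<'E'
from h import *
p,d,m=grab('scene','s32');cv2.imwrite('pics/s32.png',cv2.resize(p[150:400,180:430,::-1],None,fx=2.4,fy=2.4))
E
```

```text
move [34.28  5.86  6.93] spin 0.01 | phi -89.99 pos [0.6672 0.0093 0.2295] tilt 0.29 F [ 0.9 -0.  -1.7] w 0.0233 t 63.5
```

View pics/s32.png

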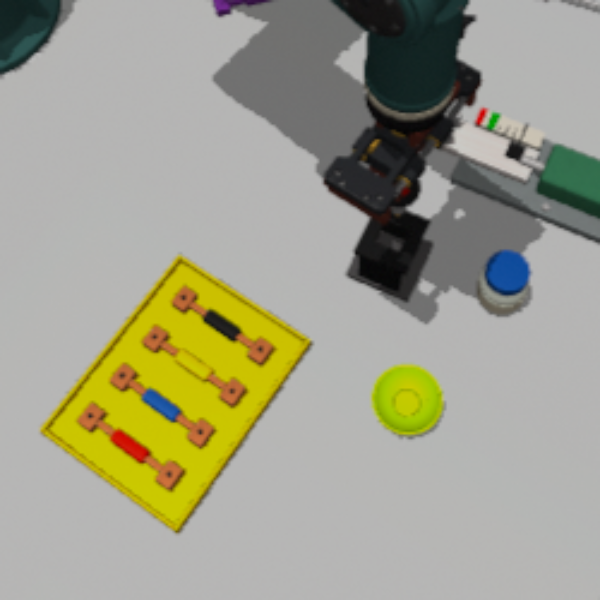

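>>> play_rows:
  targets:
    - [4.5,1,0,0]
    - [9,2,0,0]
    - [13.5,3,0,0]
    - [18,4,1,0]
    - [22.5,5,2,0]

```text
t: 64.05
tcp_pos: [0.6143, -0.2169, 0.2043]
ee_rot: [2.222, -2.221, -0.003]
force: [0.6, -0.9, -1.3]
width: 0.0235
```

>>> play_rows:
  targets:
    - [4,0.3,2,0]
    - [8,0.6,4,0]
    - [11.5,0.8,4.8,0]
    - [11.5,0.8,4.8,0]
    - [11.5,0.8,4.8,0]

```text
t: 64.55
tcp_pos: [0.6064, -0.3305, 0.156]
ee_rot: [2.219, -2.223, -0.006]
force: [-0.1, 0.1, -1.2]
width: 0.0235
```

>>> play_rows:
  targets:
    - [0,0,0,0]
    - [0,0,0,0]
    - [0,0,0,0]

```text
t: 64.85
tcp_pos: [0.608, -0.3294, 0.1586]
ee_rot: [-2.223, 2.219, -0.0]
force: [0.7, -0.5, -1.0]
width: 0.0236
```

```bash
python3 go.py 0.609 -0.3335 0.125 -90; python3 - <<'E'
from h import *
p,d,m=grab('wrist','w33')
E
```

```text
move [ 0.41 -0.09  3.36] spin 0.1 | phi -89.9 pos [ 0.608  -0.3294  0.1586] tilt 0.02 F [ 0.7 -0.5 -1. ] w 0.0236 t 64.85
```

View pics/w33.png

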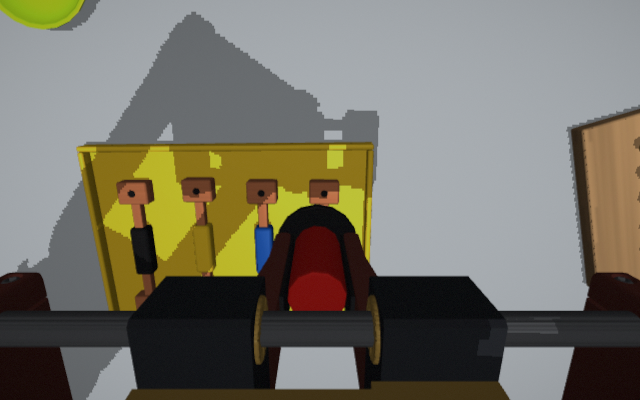

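```bash
python3 - <<'E'
from h import *
p,d,m=grab('wrist')
for uv in((324,193),(262,193),(196,191),(131,194)): print(ray(m,uv,.019).round(4))
E
python3 go.py 0.609 -0.3335 0.122 -90
```

```text
[ 0.6079 -0.3359  0.019 ]
[ 0.6079 -0.283   0.019 ]
[ 0.6096 -0.2268  0.019 ]
[ 0.6068 -0.1711  0.019 ]
move [ 0.37 -0.1   3.67] spin 0.08 | phi -89.92 pos [ 0.608  -0.3298  0.1587] tilt 0.03 F [-0.2 -0.1 -1.2] w 0.0235 t 64.95
```

>>> play_rows:
  targets:
    - [0.5,0,1.8,0]
    - [0.5,0,3.6,0]
    - [0.5,0,3.6,0]
    - [0.5,0,3.6,0]

```text
t: 65.35
tcp_pos: [0.6076, -0.3352, 0.1223]
ee_rot: [2.222, -2.221, -0.001]
force: [0.0, -0.6, -1.5]
width: 0.0235
```

```bash
python3 go.py 0.608 -0.335 0.1075 -90
```

```text
move [-0.02 -0.04  1.48] spin 0.03 | phi -89.97 pos [ 0.6076 -0.3352  0.1223] tilt 0.04 F [ 0.  -0.6 -1.5] w 0.0235 t 65.35
```

>>> play_rows:
  targets:
    - [0,0,0.8,0]
    - [0,0,1.3,0]
    - [0,0,1.6,0]
    - [0,0,1.6,0]
    - [0,0,1.6,0]

```text
t: 65.85
tcp_pos: [0.6082, -0.3359, 0.1069]
ee_rot: [-2.221, 2.221, -0.002]
force: [1.1, -1.5, 2.6]
width: 0.0236
```

```bash
python3 go.py 0.608 -0.335 0.1075 -90; python3 - <<'E'
from h import *
p,d,m=grab('scene','s34');cv2.imwrite('pics/s34.png',cv2.resize(p[240:390,180:340,::-1],None,fx=4,fy=4))
E
```

```text
move [-0.09  0.02 -0.06] spin 0.01 | phi -89.99 pos [ 0.6082 -0.3359  0.1069] tilt 0.08 F [ 1.1 -1.5  2.6] w 0.0236 t 65.85
```

View pics/s34.png

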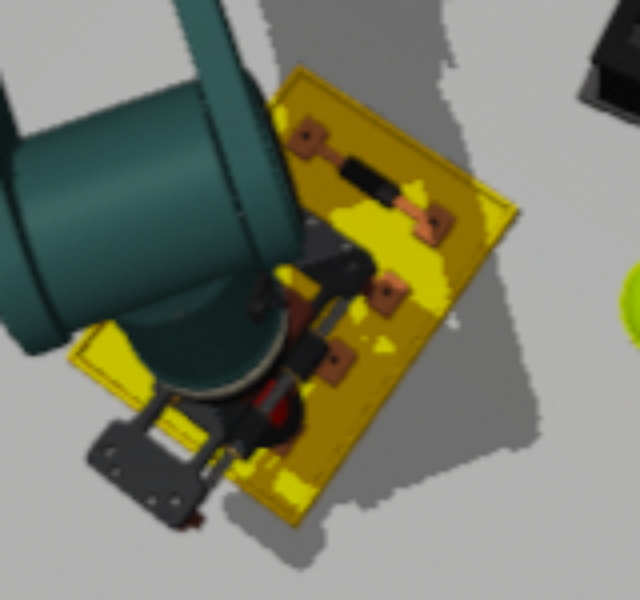

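>>> play_rows:
  targets:
    - [0,0,0,0]
    - [0,0,0,0]
    - [0,0,0,0]
    - [0,0,0,0]
    - [0,0,0,0]

```text
t: 66.4
tcp_pos: [0.6078, -0.3357, 0.1064]
ee_rot: [-2.222, 2.221, -0.001]
force: [1.0, -1.5, 2.1]
width: 0.0234
```

>>> play_rows:
  targets:
    - [0,0,-2,0]
    - [0,0,-4,0]
    - [-1.5,0,-4,0]
    - [-4,0,-4,0]
    - [-5.3,0,-4,0]

```text
t: 66.9
tcp_pos: [0.6059, -0.2793, 0.1445]
ee_rot: [2.222, -2.22, -0.007]
force: [-0.3, 0.1, -1.2]
width: 0.0234
```

>>> play_rows:
  targets:
    - [0,0,0,0]
    - [0,0,0,0]
    - [0,0,0,0]

```text
t: 67.2
tcp_pos: [0.6076, -0.2832, 0.1459]
ee_rot: [2.221, -2.221, -0.0]
force: [0.2, -0.9, -1.2]
width: 0.0235
```

```bash
python3 wl.py w35 .019; python3 go.py 0.608 -0.281 0.122 -90
```

```text
[232 181  31  49 915] [247.8 198.5] [ 0.6062 -0.2269  0.019 ] rect [ 600.4 -226. ] [24.4 41.8] 87.5 z 0.0168
[165 183  33  50 960] [181.5 201.4] [ 0.6037 -0.1724  0.019 ] rect [ 598.  -172.2] [25.8 42.3] 90.0 z 0.0167
[300 182  30  25 672] [314.3 193.3] [ 0.6105 -0.2813  0.019 ] rect [ 609.8 -281.4] [23.9 20.3] 90.0 z 0.0171
[364 183  32  50 925] [379.1 200.7] [ 0.6042 -0.3344  0.019 ] rect [ 598.  -334.5] [25.2 42.3] 90.0 z 0.0169
move [-0.24 -0.04  2.39] spin -0.02 | phi -90.02 pos [ 0.6076 -0.2834  0.1459] tilt 0.01 F [-0.7 -0.3 -1.1] w 0.0232 t 67.25
```

View pics/w35.png

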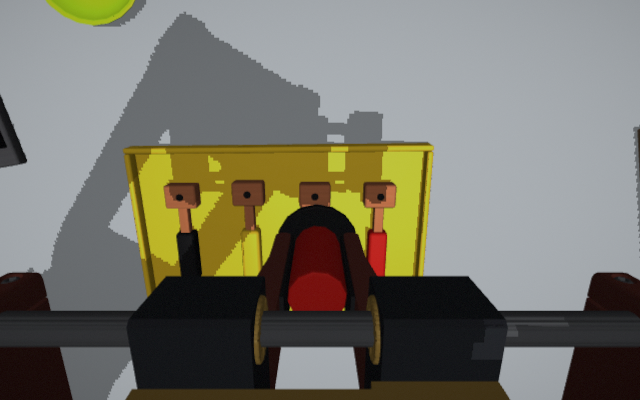

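>>> play_rows:
  targets:
    - [-0.2,-0.1,1.2,0]
    - [-0.2,-0.1,2.4,0]
    - [-0.2,-0.1,3,0]
    - [-0.2,-0.1,3.6,0]
    - [-0.2,-0.1,3.9,0]

```text
t: 67.75
tcp_pos: [0.608, -0.2804, 0.1063]
ee_rot: [2.221, -2.221, -0.003]
force: [-1.9, 0.5, 1.8]
width: 0.0235
```

>>> play_rows:
  targets:
    - [0,0,0,0]
    - [0,0,0,0]
    - [0,0,0,0]
    - [0,0,0,0]
    - [0,0,0,0]

```text
t: 68.25
tcp_pos: [0.6088, -0.2807, 0.1076]
ee_rot: [-2.222, 2.221, -0.001]
force: [-1.8, -0.4, 1.3]
width: 0.0236
```

>>> play_rows:
  targets:
    - [0,0,0,0]
    - [0,0,0,0]
    - [0,0,0,0]
    - [0,0,0,0]

```text
t: 68.65
tcp_pos: [0.6088, -0.2807, 0.1073]
ee_rot: [-2.222, 2.221, -0.001]
force: [-0.5, -1.1, 1.9]
width: 0.0235
```

>>> play_rows:
  targets:
    - [0,0,-2,0]
    - [0,0,-4,0]
    - [-1.5,0,-4,0]
    - [-4,0,-4,0]
    - [-5.4,0,-4,0]

```text
t: 69.15
tcp_pos: [0.6078, -0.2239, 0.1461]
ee_rot: [-2.222, 2.221, 0.004]
force: [-0.6, -0.5, -1.3]
width: 0.0237
```

>>> play_rows:
  targets:
    - [0,0,0,0]
    - [0,0,0,0]
    - [0,0,0,0]

```text
t: 69.45
tcp_pos: [0.6087, -0.2272, 0.1469]
ee_rot: [2.221, -2.221, 0.0]
force: [0.2, 0.6, -0.5]
width: 0.0234
```

```bash
python3 wl.py w36 .019; python3 go.py 0.610 -0.2265 0.122 -90
```

```text
[300 182  31  25 682] [314.9 193.2] [ 0.6115 -0.2258  0.019 ] rect [ 610.7 -225.9] [24.6 20.3] 90.0 z 0.0172
[366 183  32  50 926] [381.  201.3] [ 0.6046 -0.2802  0.019 ] rect [ 598.8 -280.2] [25.1 42.4] 89.1 z 0.0169
[233 184  31  50 940] [248.7 202. ] [ 0.6041 -0.1713  0.019 ] rect [ 598.  -171.1] [24.9 42.5] 90.0 z 0.0168
[431 184  32  49 923] [445.6 201.5] [ 0.6044 -0.3335  0.019 ] rect [ 598.4 -333.8] [25.1 41.7] 90.0 z 0.0169
move [-0.09 -0.13  2.5 ] spin -0.01 | phi -90.01 pos [ 0.6087 -0.2274  0.147 ] tilt 0.02 F [-0.6 -0.4 -0.4] w 0.0236 t 69.5
```

View pics/w36.png

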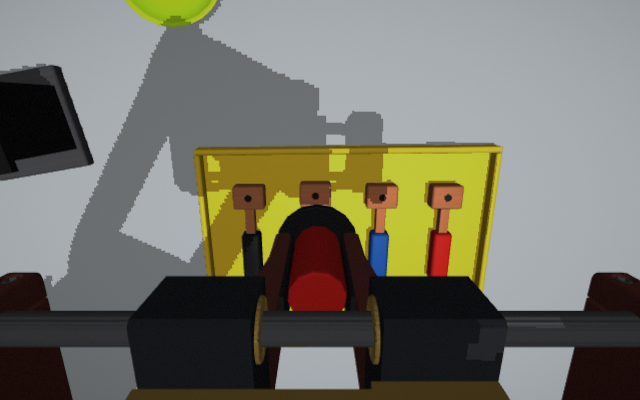

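>>> play_rows:
  targets:
    - [-0.1,-0.1,1.2,0]
    - [-0.1,-0.1,2.4,0]
    - [-0.1,-0.1,3,0]
    - [-0.1,-0.1,3.6,0]
    - [-0.1,-0.1,4,0]

```text
t: 70.0
tcp_pos: [0.609, -0.2255, 0.1064]
ee_rot: [2.221, -2.221, -0.002]
force: [-2.7, 0.7, 1.4]
width: 0.0234
```

>>> play_rows:
  targets:
    - [0,0,0,0]
    - [0,0,0,0]
    - [0,0,0,0]
    - [0,0,0,0]
    - [0,0,0,0]

```text
t: 70.5
tcp_pos: [0.6097, -0.2257, 0.1075]
ee_rot: [-2.222, 2.221, -0.001]
force: [-1.5, -0.6, 1.6]
width: 0.0234
```

>>> play_rows:
  targets:
    - [0,0,0,0]
    - [0,0,0,0]
    - [0,0,0,0]
    - [0,0,0,0]

```text
t: 70.9
tcp_pos: [0.6097, -0.2257, 0.1073]
ee_rot: [-2.222, 2.221, -0.0]
force: [-0.9, 0.1, 0.8]
width: 0.0238
```

>>> play_rows:
  targets:
    - [0,0,-2,0]
    - [0,0,-4,0]
    - [-1.5,0,-4,0]
    - [-4,0,-4,0]
    - [-5.4,0.2,-4,0]

```text
t: 71.4
tcp_pos: [0.607, -0.1691, 0.1462]
ee_rot: [-2.222, 2.22, 0.003]
force: [0.2, -0.7, -1.7]
width: 0.0237
```

>>> play_rows:
  targets:
    - [0,0,0,0]
    - [0,0,0,0]
    - [0,0,0,0]

```text
t: 71.7
tcp_pos: [0.6077, -0.1722, 0.1469]
ee_rot: [2.221, -2.221, 0.0]
force: [0.6, 0.5, -0.5]
width: 0.0235
```

```bash
python3 wl.py w37 .019; python3 go.py 0.608 -0.171 0.122 -90
```

```text
[366 181  31  49 924] [380.5 198.5] [ 0.606  -0.2246  0.019 ] rect [ 600.2 -225.3] [42.  24.6] 2.3 z 0.0169
[300 183  30  24 637] [314.4 193.7] [ 0.6101 -0.1703  0.019 ] rect [ 609.3 -170.4] [24.  19.5] 90.0 z 0.0171
[432 182  32  50 948] [446.7 200. ] [ 0.6047 -0.2792  0.019 ] rect [ 598.7 -279.6] [25.2 42.4] 90.0 z 0.0169
[497 183  33  49 933] [511.6 200.6] [ 0.6042 -0.3327  0.019 ] rect [ 598.2 -333.3] [25.4 41.6] 90.0 z 0.0169
[491 280  18  31 354] [498.4 297.1] [ 0.5142 -0.335   0.019 ] rect [ 514.9 -334.2] [34.6 14. ] 23.4 z 0.0149
move [-0.13 -0.03  2.5 ] spin -0.02 | phi -90.02 pos [ 0.6077 -0.1723  0.147 ] tilt 0.02 F [ 0.5  0.1 -1. ] w 0.0234 t 71.75
```

View pics/w37.png

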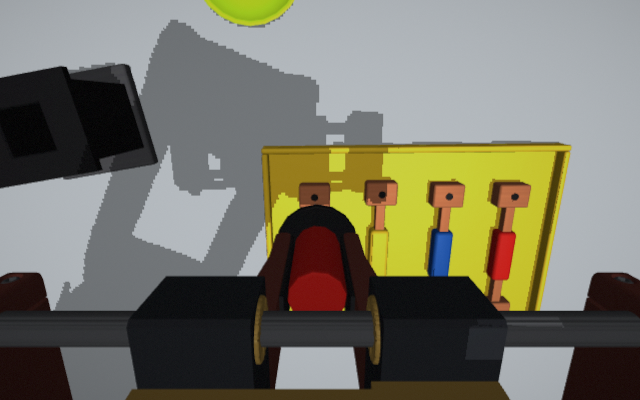

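>>> play_rows:
  targets:
    - [-0.1,-0.1,1.2,0]
    - [-0.1,-0.1,2.4,0]
    - [-0.1,-0.1,3,0]
    - [-0.1,-0.1,3.6,0]
    - [-0.1,-0.1,4,0]

```text
t: 72.25
tcp_pos: [0.608, -0.1705, 0.1064]
ee_rot: [2.221, -2.221, -0.002]
force: [-2.1, 1.6, 2.6]
width: 0.0235
```

>>> play_rows:
  targets:
    - [0,0,0,0]
    - [0,0,0,0]
    - [0,0,0,0]
    - [0,0,0,0]
    - [0,0,0,0]

```text
t: 72.75
tcp_pos: [0.6088, -0.1706, 0.1076]
ee_rot: [-2.222, 2.221, -0.001]
force: [-0.7, 0.3, 1.3]
width: 0.0234
```

>>> play_rows:
  targets:
    - [0,0,0,0]
    - [0,0,0,0]
    - [0,0,0,0]
    - [0,0,0,0]

```text
t: 73.15
tcp_pos: [0.6087, -0.1707, 0.1073]
ee_rot: [-2.221, 2.221, -0.0]
force: [-0.9, 0.1, 1.9]
width: 0.0236
```

>>> play_rows:
  targets:
    - [0,0,-3,0]
    - [0,0,-7,0]
    - [0,0,-11,0]
    - [-2,-1,-12,0]
    - [-5,-2,-12,0]

```text
t: 73.65
tcp_pos: [0.6309, -0.1221, 0.2303]
ee_rot: [-2.217, 2.222, -0.009]
force: [0.3, 0.0, -1.3]
width: 0.024
```

```bash
python3 go.py 0.6656 0.0094 0.22 -90
```

```text
move [-13.16  -3.43   1.02] spin -0.13 | phi -90.13 pos [ 0.6309 -0.1221  0.2303] tilt 0.38 F [ 0.3  0.  -1.3] w 0.024 t 73.65
```

>>> play_rows:
  targets:
    - [-4,-1,0.5,0]
    - [-8,-2,0.5,0]
    - [-12,-3,0.5,0]
    - [-13.2,-3.4,0.5,0]
    - [-13.2,-3.4,0.5,0]

```text
t: 74.15
tcp_pos: [0.663, 0.0132, 0.2219]
ee_rot: [-2.225, 2.218, -0.0]
force: [-0.3, -0.5, -1.6]
width: 0.0235
```

>>> play_rows:
  targets:
    - [0,0,0,0]
    - [0,0,0,0]
    - [0,0,0,0]

```text
t: 74.45
tcp_pos: [0.6623, 0.0098, 0.2222]
ee_rot: [2.219, -2.223, 0.0]
force: [-0.5, -0.2, -1.6]
width: 0.0239
```

```bash
python3 go.py 0.6656 0.0094 0.18 -90
```

```text
move [ 0.04 -0.33  4.22] spin -0.09 | phi -90.09 pos [0.6623 0.0098 0.2222] tilt 0.02 F [-0.5 -0.2 -1.6] w 0.0239 t 74.45
```

>>> play_rows:
  targets:
    - [0,-0.3,2,0]
    - [0,-0.3,4,0]
    - [0,-0.3,4,0]
    - [0,-0.3,4,0]
    - [0,-0.3,4,0]

```text
t: 74.95
tcp_pos: [0.6663, 0.0109, 0.1834]
ee_rot: [-2.22, 2.221, -0.002]
force: [-0.3, -0.1, -2.1]
width: 0.0236
```

>>> play_rows:
  targets:
    - [0,0,0,0]
    - [0,0,0,0]
    - [0,0,0,0]

```text
t: 75.25
tcp_pos: [0.6658, 0.0114, 0.1828]
ee_rot: [-2.221, 2.221, -0.001]
force: [0.4, -0.4, -2.0]
width: 0.0232
```

```bash
python3 go.py 0.6656 0.0094 0.14 -90; python3 - <<'E'
from h import *
p,d,m=grab('scene');c=proj(m,[.665,.009,.08]).astype(int);cv2.imwrite('pics/s38.png',cv2.resize(p[c[1]-50:c[1]+50,c[0]-60:c[0]+60,::-1],None,fx=5,fy=5))
grab('wrist','w38')
E
```

```text
move [0.21 0.02 4.28] spin 0.01 | phi -89.99 pos [0.6658 0.0114 0.1828] tilt 0.05 F [ 0.4 -0.4 -2. ] w 0.0232 t 75.25
```

View pics/s38.png

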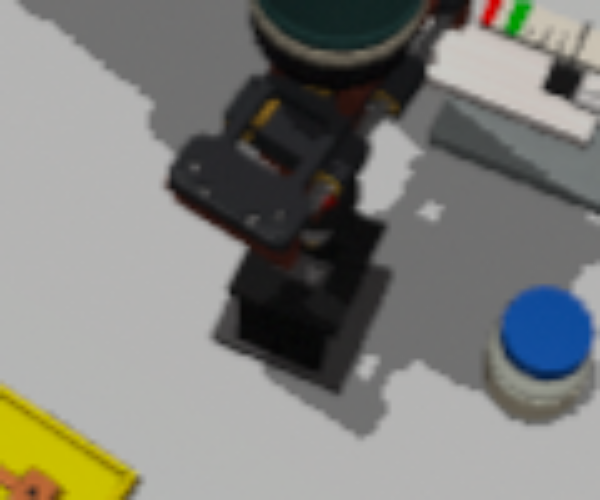

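View pics/w38.png

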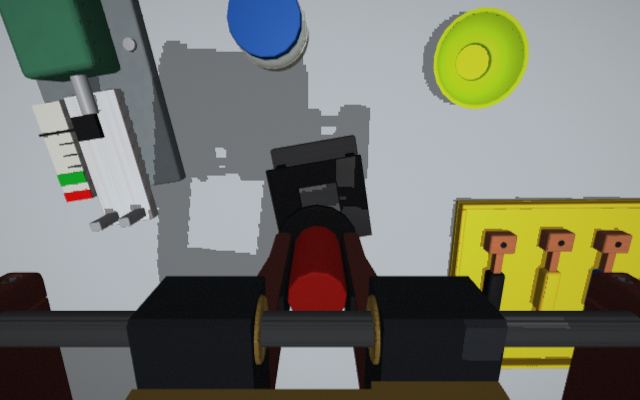

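>>> play_rows:
  targets:
    - [0.2,0,0,0]
    - [0.2,0,1,0]
    - [0.2,0,2,0]
    - [0.2,0,3,0]
    - [0.2,0,3,0]

```text
t: 75.85
tcp_pos: [0.6639, 0.0095, 0.1496]
ee_rot: [2.22, -2.219, -0.005]
force: [-0.5, -0.3, -2.4]
width: 0.0233
```

```bash
python3 go.py 0.6656 0.0094 0.107 -90
```

```text
move [ 0.02 -0.19  4.26] spin 0.01 | phi -89.99 pos [0.6639 0.0095 0.1496] tilt 0.25 F [-0.5 -0.3 -2.4] w 0.0233 t 75.85
```

>>> play_rows:
  targets:
    - [0,0,1,0]
    - [0,0,2,0]
    - [0,0,3,0]
    - [0,0,3.8,0]
    - [0,0,3.8,0]

```text
t: 76.35
tcp_pos: [0.6644, 0.0095, 0.1125]
ee_rot: [2.22, -2.22, -0.004]
force: [-0.1, -0.1, -1.9]
width: 0.0236
```

>>> play_rows:
  targets:
    - [0,0,0,0]
    - [0,0,0,0]
    - [0,0,0,0]

```text
t: 76.65
tcp_pos: [0.666, 0.0094, 0.1148]
ee_rot: [-2.221, 2.221, -0.001]
force: [0.5, 0.3, -0.7]
width: 0.0237
```

```bash
python3 go.py 0.6656 0.0094 0.1065 -90
```

```text
move [-0.    0.04  0.83] spin 0.01 | phi -89.99 pos [0.666  0.0094 0.1148] tilt 0.06 F [ 0.5  0.3 -0.7] w 0.0237 t 76.65
```

>>> play_rows:
  targets:
    - [0,0,0.4,0]
    - [0,0,0.8,0]
    - [0,0,0.8,0]
    - [0,0,0.8,0]

```text
t: 77.05
tcp_pos: [0.6653, 0.0094, 0.106]
ee_rot: [2.221, -2.221, -0.001]
force: [-0.8, 0.1, -1.6]
width: 0.0237
```

```bash
python3 go.py 0.6656 0.0094 0.1065 -90
```

```text
move [ 0.   -0.03 -0.05] spin 0.01 | phi -89.99 pos [0.6653 0.0094 0.106 ] tilt 0.03 F [-0.8  0.1 -1.6] w 0.0237 t 77.05
```

>>> play_rows:
  targets:
    - [0,0,0,0]
    - [0,0,0,0]
    - [0,0,0.1,0]

```text
t: 77.35
tcp_pos: [0.6656, 0.0094, 0.1059]
ee_rot: [-2.222, 2.221, -0.0]
force: [-4.0, 1.2, 10.3]
width: 0.0239
```

>>> play_rows:
  targets:
    - [0,0,0,0]
    - [0,0,0,0]
    - [0,0,0,0]

```text
t: 77.65
tcp_pos: [0.6656, 0.0094, 0.1059]
ee_rot: [-2.222, 2.221, -0.0]
force: [-2.6, 0.9, 5.7]
width: 0.0235
```

Collar is seated on the plate. Release and rise.

>>> play_rows:
  targets:
    - [0,0,0,0]
    - [0,0,0,0]
    - [0,0,0,0]
    - [0,0,0,0]
    - [0,0,0,0]
  claw: 0.2

```text
t: 78.15
tcp_pos: [0.6656, 0.0094, 0.1051]
ee_rot: [2.222, -2.221, -0.0]
force: [0.3, -0.0, -0.2]
width: 0.0527
```

>>> play_rows:
  targets:
    - [0,0,-2,0]
    - [0,0,-5,0]
    - [0,0,-9,0]
    - [0,0,-13,0]
    - [0,4,-16,0]

```text
t: 78.65
tcp_pos: [0.63, 0.0089, 0.2679]
ee_rot: [-2.218, 2.218, -0.008]
force: [-0.5, 0.1, 0.0]
width: 0.0528
```

>>> play_rows:
  targets:
    - [0,4,0,0]
    - [0,8,0,0]
    - [0,12,0,0]
    - [0,15,0,0]
    - [0,15,0,0]

```text
t: 79.15
tcp_pos: [0.4711, 0.0098, 0.2651]
ee_rot: [2.22, -2.22, -0.004]
force: [-0.0, 0.5, -0.3]
width: 0.0534
```

```bash
python3 go.py 0.6656 0.0094 0.1065 -90; python3 ptr.py; python3 - <<'E'
from h import *
p,d,m=grab('top','t40');X=cloud(m,d)
q=X[120:180,340:400][(X[120:180,340:400,2]>.11)&(X[120:180,340:400,2]<.16)];print(len(q),q.mean(0) if len(q) else '')
p,d,m=grab('scene');cv2.imwrite('pics/s40.png',cv2.resize(p[150:400,180:480,::-1],None,fx=2.4,fy=2.4))
E
```

```text
move [  0.05 -19.49  15.8 ] spin 0.01 | phi -89.99 pos [0.4711 0.0098 0.2651] tilt 0.17 F [-0.   0.5 -0.3] w 0.0534 t 79.15
[(np.int32(42), array([394.3, 212.3]), 0.7458)]
[(np.int32(42), array([394.3, 212.3]), 0.7458)]
87 [0.66559459 0.00983494 0.13052064]
```

View pics/s40.png

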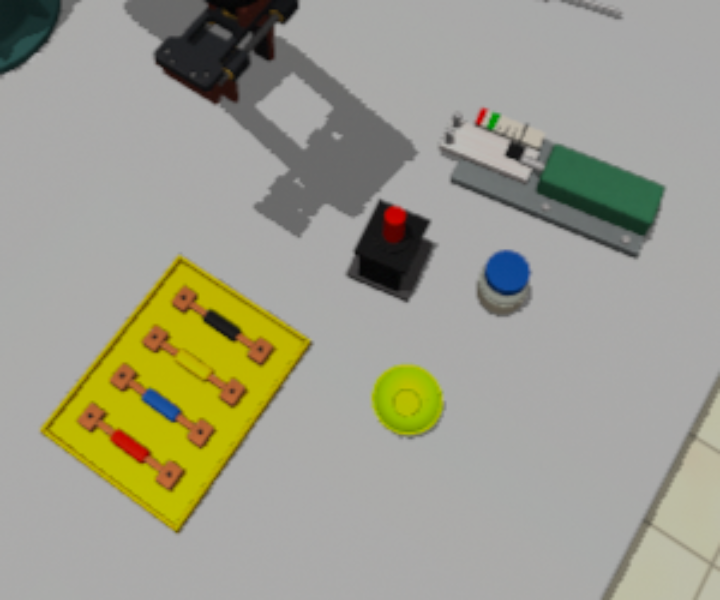

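View pics/t40.png

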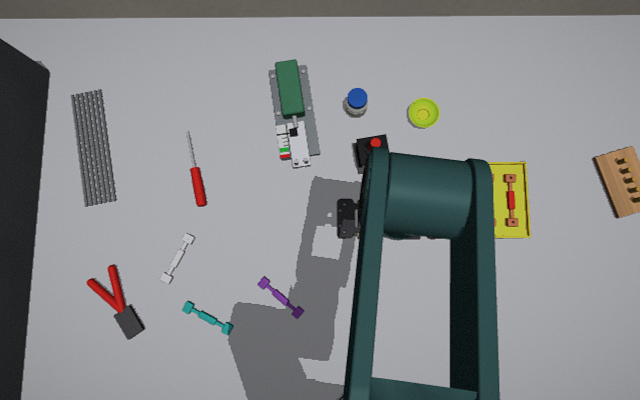

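The probe stands upright in its stand with its top at z 0.13, all four links lie in the tray, the gauge is home, and the bystanders have not moved. Handing in.

```bash
python3 -c "
from rig import ctrl
print(ctrl.hand_in())"
```

```text
the job is handed in; nothing more can be done
None
```

I handed the job in at about 79 s; no verdict was reported. All four links were there, and I pulled them in the order red, blue, yellow, black.

- **Pulls:** each link was held with the slide drawn out about 39–40 mm (10–11.5 N) for at least 3.5 s. The gauge was then eased back at about 40 mm/s, and the link was laid in the tray.
- **Knocked link:** the yellow link was knocked a few centimetres aside while I was working on the blue one. I found it again in the camera images before gripping it.
- **Probe:** I pressed it about 5 mm on the far lug of each link, in the same colour order, then hung it back in its stand.

**Last checks:**
- All four links lie in the tray.
- The gauge pointer is at its home reading, the same as at the start.
- The probe is upright in its stand.
- The dish, jar, screwdriver and look-alikes are where they were.
- The highest force I saw was about 10 N at the wrist, as the probe's collar seated on the stand. No check failed.

The contact of the probe point on each lug was not seen directly, because the gripper hid it from the cameras. It rests on the measured position, the press depth and the rise in force.

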